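# Clear the coating bench for curing

## Task

Clear up the coating bench: first hang every spreader by its eye on a peg of the sloping board, one to a peg, blade downwards and plate flat against the board. Only when all of them hang, stand every taped jar upright on the narrow drying rail, centred across its width and about a finger's breadth or more apart. Do not tip a jar over, and leave the foil pans and the bottle where they are.

Things in the scene. Friction and masses are not known exactly. Their poses are not given: they have to be found in the camera images.
- spreader_a: spreader: steel plate 5 mm thick, 110 mm long, lying flat. Blade 66 x 60 mm (own x -55 to +11), then a 44 x 44 mm tang with a round 26 mm through eye centred at x +33. Wooden rib to grip on top, 50 mm long (x -50 to 0), 18 mm wide in y, its top 33 mm above the underside. Origin: centre of the underside, midway along; x to the eye, z up on the rib side. 140 g. May be absent
- spreader_a_eye (a point): centre of the eye of spreader_a, at mid-thickness (axes as the spreader's)
- spreader_b: spreader: steel plate 5 mm thick, 110 mm long, lying flat. Blade 66 x 60 mm (own x -55 to +11), then a 44 x 44 mm tang with a round 26 mm through eye centred at x +33. Wooden rib to grip on top, 50 mm long (x -50 to 0), 18 mm wide in y, its top 33 mm above the underside. Origin: centre of the underside, midway along; x to the eye, z up on the rib side. 140 g. May be absent
- spreader_b_eye (a point): centre of the eye of spreader_b, at mid-thickness (axes as the spreader's)
- spreader_c: spreader: steel plate 5 mm thick, 110 mm long, lying flat. Blade 66 x 60 mm (own x -55 to +11), then a 44 x 44 mm tang with a round 26 mm through eye centred at x +33. Wooden rib to grip on top, 50 mm long (x -50 to 0), 18 mm wide in y, its top 33 mm above the underside. Origin: centre of the underside, midway along; x to the eye, z up on the rib side. 140 g. May be absent
- spreader_c_eye (a point): centre of the eye of spreader_c, at mid-thickness (axes as the spreader's)
- peg1 (a point): foot of the right-hand peg (seen from the robot) on the face of the sloping pegboard. x up the slope, y along the board, z out along the peg. Round peg 14 mm thick, 41 mm long, rounded tip, square to the face. Face: 35 degrees to the table, low edge towards the robot, 165 mm up the slope (x -117 to +48 from the peg), 300 mm wide; pegs 95 mm apart
- peg2 (a point): foot of the middle peg (seen from the robot) on the face of the sloping pegboard. x up the slope, y along the board, z out along the peg. Round peg 14 mm thick, 41 mm long, rounded tip, square to the face. Face: 35 degrees to the table, low edge towards the robot, 165 mm up the slope (x -117 to +48 from the peg), 300 mm wide; pegs 95 mm apart
- peg3 (a point): foot of the left-hand peg (seen from the robot) on the face of the sloping pegboard. x up the slope, y along the board, z out along the peg. Round peg 14 mm thick, 41 mm long, rounded tip, square to the face. Face: 35 degrees to the table, low edge towards the robot, 165 mm up the slope (x -117 to +48 from the peg), 300 mm wide; pegs 95 mm apart
- jar_a: closed amber glass jar, a plain cylinder 56 mm in diameter and 110 mm tall, banded with green masking tape, standing upright. Origin: centre of the underside, z up. 220 g. May be absent.
- jar_b: closed amber glass jar, a plain cylinder 56 mm in diameter and 110 mm tall, banded with green masking tape, standing upright. Origin: centre of the underside, z up. 220 g. May be absent.
- jar_c: closed amber glass jar, a plain cylinder 56 mm in diameter and 110 mm tall, banded with green masking tape, standing upright. Origin: centre of the underside, z up. 220 g. May be absent.
- jar_d: closed amber glass jar, a plain cylinder 56 mm in diameter and 110 mm tall, banded with green masking tape, standing upright. Origin: centre of the underside, z up. 220 g. May be absent.
- rail_mid (a point): middle of the top of the drying rail, a narrow wooden bar fixed on two feet: top 50 mm wide (x, away from the robot) and 380 mm long (y), 70 mm above the table
- foil_pan_a: bystander: round foil pan, 148 mm across and 37 mm high, on the left side of the bench. Origin: centre of the underside
- foil_pan_b: bystander: round foil pan, 148 mm across and 37 mm high, on the far side of the bench. Origin: centre of the underside
- bottle: bystander: white bottle, 64 mm in diameter and 150 mm tall, on the right of the bench. Origin: centre of the underside

How it is judged (in metres and radians):
On the way, in this order (a step that is already met when the one before it is completed fails the run):
1. every spreader hangs on a peg, flat against the board, while all jars still stand off the rail (((x of spreader_a_eye in the frame of peg1 between -0.01 and 0.01 m and y of spreader_a_eye in the frame of peg1 between -0.01 and 0.01 m and z of spreader_a_eye in the frame of peg1 between -0.003 and 0.01 m and angle between the z axis of spreader_a and the z axis of peg1, either way round below 0.15 rad and x of spreader_a in the frame of peg1 below -0.022 m) or (x of spreader_a_eye in the frame of peg2 between -0.01 and 0.01 m and y of spreader_a_eye in the frame of peg2 between -0.01 and 0.01 m and z of spreader_a_eye in the frame of peg2 between -0.003 and 0.01 m and angle between the z axis of spreader_a and the z axis of peg2, either way round below 0.15 rad and x of spreader_a in the frame of peg2 below -0.022 m) or (x of spreader_a_eye in the frame of peg3 between -0.01 and 0.01 m and y of spreader_a_eye in the frame of peg3 between -0.01 and 0.01 m and z of spreader_a_eye in the frame of peg3 between -0.003 and 0.01 m and angle between the z axis of spreader_a and the z axis of peg3, either way round below 0.15 rad and x of spreader_a in the frame of peg3 below -0.022 m)) and ((x of spreader_b_eye in the frame of peg1 between -0.01 and 0.01 m and y of spreader_b_eye in the frame of peg1 between -0.01 and 0.01 m and z of spreader_b_eye in the frame of peg1 between -0.003 and 0.01 m and angle between the z axis of spreader_b and the z axis of peg1, either way round below 0.15 rad and x of spreader_b in the frame of peg1 below -0.022 m) or (x of spreader_b_eye in the frame of peg2 between -0.01 and 0.01 m and y of spreader_b_eye in the frame of peg2 between -0.01 and 0.01 m and z of spreader_b_eye in the frame of peg2 between -0.003 and 0.01 m and angle between the z axis of spreader_b and the z axis of peg2, either way round below 0.15 rad and x of spreader_b in the frame of peg2 below -0.022 m) or (x of spreader_b_eye in the frame of peg3 between -0.01 and 0.01 m and y of spreader_b_eye in the frame of peg3 between -0.01 and 0.01 m and z of spreader_b_eye in the frame of peg3 between -0.003 and 0.01 m and angle between the z axis of spreader_b and the z axis of peg3, either way round below 0.15 rad and x of spreader_b in the frame of peg3 below -0.022 m)) and ((x of spreader_c_eye in the frame of peg1 between -0.01 and 0.01 m and y of spreader_c_eye in the frame of peg1 between -0.01 and 0.01 m and z of spreader_c_eye in the frame of peg1 between -0.003 and 0.01 m and angle between the z axis of spreader_c and the z axis of peg1, either way round below 0.15 rad and x of spreader_c in the frame of peg1 below -0.022 m) or (x of spreader_c_eye in the frame of peg2 between -0.01 and 0.01 m and y of spreader_c_eye in the frame of peg2 between -0.01 and 0.01 m and z of spreader_c_eye in the frame of peg2 between -0.003 and 0.01 m and angle between the z axis of spreader_c and the z axis of peg2, either way round below 0.15 rad and x of spreader_c in the frame of peg2 below -0.022 m) or (x of spreader_c_eye in the frame of peg3 between -0.01 and 0.01 m and y of spreader_c_eye in the frame of peg3 between -0.01 and 0.01 m and z of spreader_c_eye in the frame of peg3 between -0.003 and 0.01 m and angle between the z axis of spreader_c and the z axis of peg3, either way round below 0.15 rad and x of spreader_c in the frame of peg3 below -0.022 m)) and height (world z) of each of jar_a, jar_b, jar_c, jar_d below 0.03 m), for 0.2 s.
2. every jar stands upright on the rail (x of jar_a in the frame of rail_mid between -0.018 and 0.018 m and y of jar_a in the frame of rail_mid between -0.18 and 0.18 m and z of jar_a in the frame of rail_mid between -0.005 and 0.006 m and angle between each of jar_a, jar_b, jar_c, jar_d's own z axis and vertical below 0.08 rad and x of jar_b in the frame of rail_mid between -0.018 and 0.018 m and y of jar_b in the frame of rail_mid between -0.18 and 0.18 m and z of jar_b in the frame of rail_mid between -0.005 and 0.006 m and x of jar_c in the frame of rail_mid between -0.018 and 0.018 m and y of jar_c in the frame of rail_mid between -0.18 and 0.18 m and z of jar_c in the frame of rail_mid between -0.005 and 0.006 m and x of jar_d in the frame of rail_mid between -0.018 and 0.018 m and y of jar_d in the frame of rail_mid between -0.18 and 0.18 m and z of jar_d in the frame of rail_mid between -0.005 and 0.006 m), for 0.2 s.
At the end, for the whole second after the job is handed in: Each spreader: eye within 10 mm of a peg's axis (x and y) and of the face, plate within 0.15 rad of the face, origin 22+ mm down-slope of the peg. Each jar: on the rail within 18 mm of its centre line, tilt under 0.08 rad, axes 66+ mm apart. Absent ones ignored; all released, at rest (all of step 2 and ((x of spreader_a_eye in the frame of peg1 between -0.01 and 0.01 m and y of spreader_a_eye in the frame of peg1 between -0.01 and 0.01 m and z of spreader_a_eye in the frame of peg1 between -0.003 and 0.01 m and angle between the z axis of spreader_a and the z axis of peg1, either way round below 0.15 rad and x of spreader_a in the frame of peg1 below -0.022 m) or (x of spreader_a_eye in the frame of peg2 between -0.01 and 0.01 m and y of spreader_a_eye in the frame of peg2 between -0.01 and 0.01 m and z of spreader_a_eye in the frame of peg2 between -0.003 and 0.01 m and angle between the z axis of spreader_a and the z axis of peg2, either way round below 0.15 rad and x of spreader_a in the frame of peg2 below -0.022 m) or (x of spreader_a_eye in the frame of peg3 between -0.01 and 0.01 m and y of spreader_a_eye in the frame of peg3 between -0.01 and 0.01 m and z of spreader_a_eye in the frame of peg3 between -0.003 and 0.01 m and angle between the z axis of spreader_a and the z axis of peg3, either way round below 0.15 rad and x of spreader_a in the frame of peg3 below -0.022 m)) and ((x of spreader_b_eye in the frame of peg1 between -0.01 and 0.01 m and y of spreader_b_eye in the frame of peg1 between -0.01 and 0.01 m and z of spreader_b_eye in the frame of peg1 between -0.003 and 0.01 m and angle between the z axis of spreader_b and the z axis of peg1, either way round below 0.15 rad and x of spreader_b in the frame of peg1 below -0.022 m) or (x of spreader_b_eye in the frame of peg2 between -0.01 and 0.01 m and y of spreader_b_eye in the frame of peg2 between -0.01 and 0.01 m and z of spreader_b_eye in the frame of peg2 between -0.003 and 0.01 m and angle between the z axis of spreader_b and the z axis of peg2, either way round below 0.15 rad and x of spreader_b in the frame of peg2 below -0.022 m) or (x of spreader_b_eye in the frame of peg3 between -0.01 and 0.01 m and y of spreader_b_eye in the frame of peg3 between -0.01 and 0.01 m and z of spreader_b_eye in the frame of peg3 between -0.003 and 0.01 m and angle between the z axis of spreader_b and the z axis of peg3, either way round below 0.15 rad and x of spreader_b in the frame of peg3 below -0.022 m)) and ((x of spreader_c_eye in the frame of peg1 between -0.01 and 0.01 m and y of spreader_c_eye in the frame of peg1 between -0.01 and 0.01 m and z of spreader_c_eye in the frame of peg1 between -0.003 and 0.01 m and angle between the z axis of spreader_c and the z axis of peg1, either way round below 0.15 rad and x of spreader_c in the frame of peg1 below -0.022 m) or (x of spreader_c_eye in the frame of peg2 between -0.01 and 0.01 m and y of spreader_c_eye in the frame of peg2 between -0.01 and 0.01 m and z of spreader_c_eye in the frame of peg2 between -0.003 and 0.01 m and angle between the z axis of spreader_c and the z axis of peg2, either way round below 0.15 rad and x of spreader_c in the frame of peg2 below -0.022 m) or (x of spreader_c_eye in the frame of peg3 between -0.01 and 0.01 m and y of spreader_c_eye in the frame of peg3 between -0.01 and 0.01 m and z of spreader_c_eye in the frame of peg3 between -0.003 and 0.01 m and angle between the z axis of spreader_c and the z axis of peg3, either way round below 0.15 rad and x of spreader_c in the frame of peg3 below -0.022 m)) and horizontal distance between jar_a and jar_b above 0.066 m and horizontal distance between each of jar_a, jar_b and jar_c above 0.066 m and horizontal distance between each of jar_a, jar_b, jar_c and jar_d above 0.066 m and linear speed of each of spreader_a, spreader_b, spreader_c, jar_a, jar_b, jar_c, jar_d below 0.02 m/s); the robot touches nothing.
It fails at once if a jar is tipped over (angle between any of jar_a, jar_b, jar_c, jar_d's own z axis and vertical above 0.6 rad).
It fails at once if a bystander is moved more than 40 mm (distance of any of foil_pan_a, foil_pan_b, bottle from where it was at the start of the episode above 0.04 m).
Of spreader_a, spreader_b, spreader_c, jar_a, jar_b, jar_c, jar_d only 6 to 7 are there at a start; the rules pass over those that are not, and their reading is None.
At some moment in a run one of spreader_a, spreader_b, spreader_c may be knocked a few centimetres aside while the robot is not near it.
It also fails if it takes over 195 s, if anything falls off the work surface, if the arm or the gripper's body presses on something with over 40 N, if the wrist force passes 120 N, or if a joint passes its speed limit or range.

## Robot

A 6-joint arm with a two-finger parallel gripper is mounted at the origin on the work surface. World frame = base frame: x ahead of the robot, y to its left, z up, the work surface at z = 0. Lengths are in mm, angles in rad, forces in N, time in s.
With the tool pointing down it reaches from about 325 to 850 mm from the base axis. Payload 4.4 kg.
Tool frame: the origin (TCP) lies midway between the tips of the shut fingers; the grasp point (between the pads) lies 19 mm behind it; z points along the fingers, y is the line along which they close (so a half turn about z gives the same grasp; the last joint's range is limited). The gripper opens to 94 mm and grips with 3 to 60 N. Pads are 16 mm wide; open, the fingers measure 119 mm over their backs; the gripper's body (75 mm by 177 mm) begins 78 mm behind the grasp point.
Start: joints at [1.073, 0.207, 1.542, -0, 1.393, -0.15], TCP at [195.446, 540.766, 205.447] pointing down, gripper open.
Joint ranges: [-2.73, 2.73], [-0.86, 2.22], [0.23, 2.46], [-1.11, 4.25], [0.08, 2.63], [-2.82, 2.82]. Speed limits (rad/s): [2.79, 2.79, 3.14, 3.14, 3.14, 3.14].

## Interface

Orientations are given as a 3x3 rotation matrix whose columns are the frame's x, y, z axes.
In Python, from station import r gives the robot as it stands.
- The arm moves only by the tool move_arm, never from a script. Its argument "targets" is one flat list of numbers, 7 for each row, row after row: the closure, from -1 (fully open) to 1 (shut), then the shift along the tool's x, y, z in mm, then the turn, a rotation vector about the tool's x, y, z in rad. A call has 1 to 12 rows; each row is the pose to reach, as a shift and turn from the pose commanded when the call began, along the tool's axes at that moment; what a row does not reach only later rows make up. A row lasts 1/10 s, in which the tool goes at most 50 mm and 8.59 degrees, less where a joint would pass 70% of its speed; a pose out of reach is approached as far as the arm can. A call with a gripper value outside its range is refused whole. The fingers move at their own pace and stop on an object; "grip_force" is the grip in N (left out, the last holds). Time passes only in rows, so rows that repeat a pose let the fingers close. It gives the time, the measured TCP pose, the force, the opening and the grip force at its end, in the units of the state.
- r.observe(): the state, without advancing time (a new reading comes with each control period).
- r.capture(name): name is "side" or "top" or "wrist"; returns a dict with "color" (384x512x3 uint8, blue, green, red), "depth" (384x512 float32, mm along the optical axis (not along the pixel's ray), 0 where there is no reading), "fx", "fy", "cx", "cy" (pixels), "world_to_cam" (4x4, takes a point from world to camera coordinates). Camera axes: x right, y down, z forward; pixel columns grow to the right and rows downward; lengths in mm; the calibration is good to about 2 mm. The wrist camera is an equidistant fisheye: a pixel r from the principal point sees the ray r / f radians off the axis. A picture is of the moment at which its call begins.
- r.finish_job(): hands the job in; it is judged then, once.
The state is a dict: "time": time; "joint_pos": joint angles; "qvel": joint speeds; "joint_torque": joint torques, N m; "tool_pos": TCP position; "tcp_rot": TCP orientation; "ft_force": force on the tool from outside, world axes, zero at the start; "moment": the same for the moment, N m; "finger_gap": finger opening in mm; "finger_force": force on a finger pad.
Only numpy, scipy, OpenCV 4.12 (cv2) and the standard library are available. Lean on these libraries where they do the work, as an engineer would, in place of code of your own. Each camera call takes 0.05 s, during which the arm holds its last target. There are 200 camera calls.

## Working session

There is one attempt and no reset: what is moved stays moved. The work goes in short steps, Python scripts to look and compute and a tool call to move; the robot and the scene stay as the last step left them, time stands still between calls to the robot, and variables do not carry over. Pictures are saved under pics/ and viewed, at most 14 in all, crops included, and the job is handed in when it is done.

Besides the shell and the picture viewer there is one more tool, called after "Emit:" in YAML: its name, and indented under it one key for each argument. move_arm: Moves the arm, as the interface text tells. Its arguments: {"type":"object","properties":{"targets":{"type":"array"},"grip_force":{"type":"number"}},"required":["targets"]}

```bash
ls; mkdir -p pics
python3 - <<'E'
from station import r
import cv2,numpy as np,pickle
o=r.observe();print(o)
for n in ["top","side"]:
    c=r.capture(n);pickle.dump(c,open(f"{n}0.pkl","wb"))
    cv2.imwrite(f"pics/{n}0.png",cv2.resize(c["color"],(800,600),interpolation=cv2.INTER_CUBIC))
    print(n,c["fx"],c["fy"],c["cx"],c["cy"],np.round(c["world_to_cam"],3).tolist())
E
```

```text
pics
{'time': 0.0, 'joint_pos': array([ 1.07352253e+00,  2.07435792e-01,  1.54290549e+00, -2.62718795e-05,
        1.39346933e+00, -1.50494045e-01]), 'qvel': array([ 1.21288649e-03,  1.55844478e-03, -7.08012128e-04,  8.96526629e-04,
       -3.94888427e-05, -4.57418281e-04]), 'joint_torque': array([ 7.37729824e-04, -3.70869398e+01, -2.81423271e+01,  6.98607950e-02,
        3.61243577e-02, -1.79723297e-04]), 'tool_pos': array([195.06515709, 540.07202471, 204.30481225]), 'tcp_rot': array([[-9.40473482e-01,  3.39865500e-01, -1.03530532e-03],
       [ 3.39866939e-01,  9.40471486e-01, -1.96166497e-03],
       [ 3.06972889e-04, -2.19675994e-03, -9.99997540e-01]]), 'ft_force': array([-0.3257157 , -0.11305146, -0.09082726]), 'moment': array([-0.010692  ,  0.03190637, -0.02287652]), 'finger_force': 0.0, 'finger_gap': 94.05272377988001}
top 399.0756124172973 399.0756124172973 260.1664045042464 187.89048423407112 [[-0.02, -1.0, 0.014, -18.671], [-0.989, 0.018, -0.148, 548.908], [0.148, -0.017, -0.989, 1534.929], [0.0, 0.0, 0.0, 1.0]]
side 402.9903636718848 402.9903636718848 256.1844586729977 199.92767478764347 [[0.891, -0.453, 0.021, -492.996], [-0.294, -0.613, -0.733, 206.894], [0.345, 0.647, -0.68, 1283.936], [0.0, 0.0, 0.0, 1.0]]
```

View pics/top0.png

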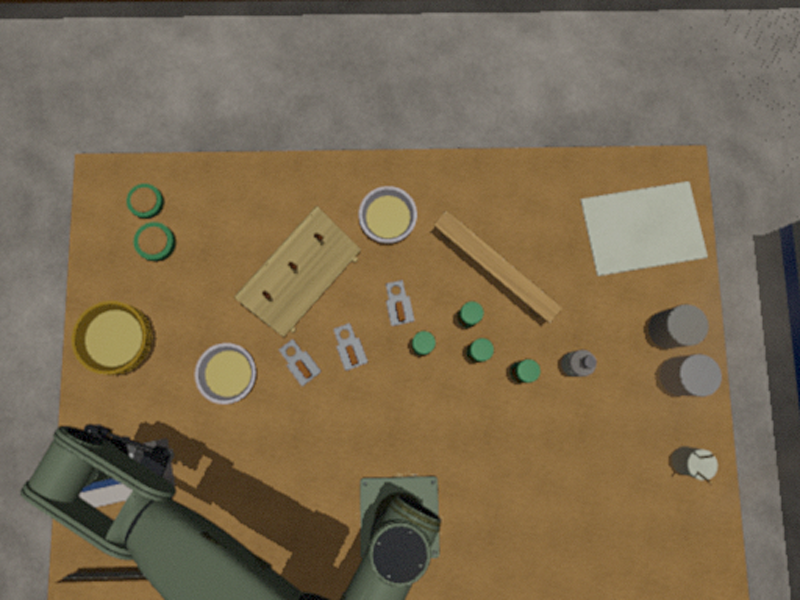

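View pics/side0.png

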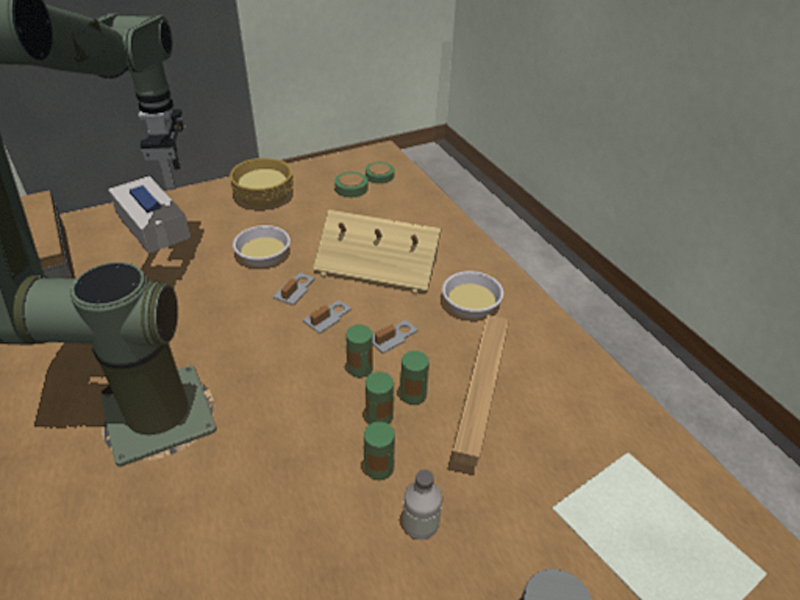

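The top view shows three spreaders at about (300,363), (351,347), (400,303), pegs at (267,296), (293,267), (319,238), four jars at (424,344), (471,313), (481,351), (526,372), and the rail from (445,222) to (550,312). The side view agrees with this.

```bash
cat > h.py <<'E'
import numpy as np,cv2
def cloud(c):
    d=c["depth"];h,w=d.shape;u,v=np.meshgrid(np.arange(w),np.arange(h))
    P=np.stack([(u-c["cx"])/c["fx"]*d,(v-c["cy"])/c["fy"]*d,d],-1)
    M=np.linalg.inv(c["world_to_cam"]);W=P@M[:3,:3].T+M[:3,3]
    W[d==0]=np.nan;return W
def at(W,x,y): # point at 800x600 view pixel
    return W[int(round(y*.64)),int(round(x*.64))]
E
python3 - <<'E'
import pickle;from h import *
np.set_printoptions(precision=1,suppress=True)
c=pickle.load(open("top0.pkl","rb"));W=cloud(c)
for n,p in dict(sA=(300,363),sB=(351,347),sC=(400,303),p1=(267,296),p2=(293,267),p3=(319,238),ja=(424,344),jb=(471,313),jc=(481,351),jd=(526,372),bot=(580,363),rail=(500,268),rl=(447,222),rr=(553,314),b1=(238,297),b2=(317,210),b3=(357,250),b4=(285,333),panA=(226,373),panB=(388,216),t1=(350,400),t2=(600,300),t3=(300,150),t4=(250,440)).items(): print(n,at(W,*p))
# table plane
z=W[...,2];m=(abs(z)<12)&(W[...,0]>150)&(W[...,0]<900)&(abs(W[...,1])<500)
P=W[m];A=np.c_[P[:,:2],np.ones(len(P))];k=np.linalg.lstsq(A,P[:,2],rcond=None)[0];res=P[:,2]-A@k;print("table",k*[1000,1000,1],res.std())
cs=pickle.load(open("side0.pkl","rb"));S=cloud(cs)
z=S[...,2];m=(abs(z)<12)&(S[...,0]>150)&(S[...,0]<900)&(abs(S[...,1])<500)
P=S[m];A=np.c_[P[:,:2],np.ones(len(P))];k=np.linalg.lstsq(A,P[:,2],rcond=None)[0];print("table side",k*[1000,1000,1],(P[:,2]-A@k).std())
E
```

```text
sA [380.6 239.3  35.9]
sB [417.2 111.1  32.2]
sC [525.6 -12.3  32.1]
p1 [538.  304.7 123.3]
p2 [606.6 243.2 115.7]
p3 [679.  182.9 116.3]
ja [416.1 -65.8 113.1]
jb [ 489.3 -180.7  109.8]
jc [ 395.1 -203.6  109.2]
jd [ 344.8 -309.3  111.3]
bot [ 364.3 -436.   115.8]
rail [ 602.8 -263.8   69.1]
rl [ 725.5 -134.3   69.8]
rr [ 486.8 -391.8   65.7]
b1 [537.7 379.  108.2]
b2 [751.9 187.7 108.8]
b3 [666.7  97.8  25.2]
b4 [456.8 281.6  19.7]
panA [357.9 427.3  11.2]
panB [760.5  16.   11.4]
t1 [285.4 118.5  -1.6]
t2 [ 528.9 -533.5   -1.9]
t3 [949.6 248.1  -2.2]
t4 [190.5 368.3   0.2]
table [0.5 0.7 0.3] 3.895922341508329
table side [0.5 1.3 1.8] 2.408002506909209
```

```bash
cat >> h.py <<'E'
def spreaders(W,near,kz=(0,0,0)):
    """near: list of approx xy; returns list of (origin xy, yaw)"""
    z=W[...,2]-(W[...,0]*kz[0]+W[...,1]*kz[1]+kz[2]);out=[]
    for n in near:
        d=np.hypot(W[...,0]-n[0],W[...,1]-n[1])<85
        rib=W[d&(z>18)&(z<42)][:,:2]
        out.append((np.nanmedian(rib,0),rib,d))
    return out
E
python3 - <<'E'
import pickle;from h import *
from scipy.optimize import minimize
np.set_printoptions(precision=3,suppress=True)
for name in ("top","side"):
    c=pickle.load(open(name+"0.pkl","rb"));W=cloud(c);hsv=cv2.cvtColor(c["color"],cv2.COLOR_BGR2HSV)
    print("==",name)
    # board plane
    u=np.array([.66,.75]);u/=np.linalg.norm(u);ctr=np.array([602,237])
    r2=W[...,:2]-ctr;a=r2@u;b=r2@np.array([-u[1],u[0]])
    m=(abs(b)<150)&(a>-100)&(a<75)&(W[...,2]>10)
    P=W[m]
    k=np.linalg.lstsq(np.c_[P[:,:2],np.ones(len(P))],P[:,2],rcond=None)[0]
    for _ in range(8):
        res=P[:,2]-np.c_[P[:,:2],np.ones(len(P))]@k;g=abs(res)<5
        k=np.linalg.lstsq(np.c_[P[g][:,:2],np.ones(g.sum())],P[g][:,2],rcond=None)[0]
    n=np.array([-k[0],-k[1],1]);n/=np.linalg.norm(n)
    print("n",n,"tilt",np.degrees(np.arccos(n[2])),"upyaw",np.degrees(np.arctan2(k[1],k[0])),"k",k,g.mean(),res[g].std())
    up=np.array([k[0],k[1],k[0]**2+k[1]**2]);up/=np.linalg.norm(up);al=np.cross(n,up)
    # rectangle of board inliers in image
    full=(abs(W[...,2]-(W[...,:2]@k[:2]+k[2]))<6)&(W[...,2]>8)&(np.hypot(*(np.moveaxis(r2,-1,0)))<230)
    lab=cv2.connectedComponents(full.astype(np.uint8))[1];L=np.bincount(lab[lab>0]).argmax();Q=W[lab==L]
    o=np.array([602,237,k[:2]@[602,237]+k[2]])
    q=np.c_[(Q-o)@up,(Q-o)@al].astype(np.float32)
    print("o",o,"up",up,"al",al,"rect",cv2.minAreaRect(q),"pct",np.percentile(q,[.3,99.7],axis=0))
    # pegs: points above
    h=(W-o)@n;pm=(h>8)&(h<46)&(abs((W-o)@up)<70)&(abs((W-o)@al)<140)
    nl,lab,st,_=cv2.connectedComponentsWithStats(pm.astype(np.uint8))
    for i in range(1,nl):
        if st[i,4]>5:
            R=W[lab==i]-o;print("peg n",st[i,4],np.c_[R@up,R@al,R@n].mean(0),(R@n).max(), np.c_[R@up,R@al].min(0),np.c_[R@up,R@al].max(0))
    # rail
    m=(abs(W[...,2]-69)<8)&(np.hypot(W[...,0]-605,W[...,1]+263)<220)
    lab=cv2.connectedComponents(m.astype(np.uint8))[1];L=np.bincount(lab[lab>0]).argmax();Q=W[lab==L]
    print("rail",cv2.minAreaRect(Q[:,:2].astype(np.float32)),Q.mean(0))
    for j in [(416,-66),(489,-181),(395,-204),(345,-309)]:
        m=(abs(W[...,2]-110)<7)&(np.hypot(W[...,0]-j[0],W[...,1]-j[1])<42);Q=W[m]
        print("jar",Q.mean(0),cv2.minEnclosingCircle(Q[:,:2].astype(np.float32)),m.sum())
    for s in [(380,239),(417,111),(525,-12)]:
        d=np.hypot(W[...,0]-s[0],W[...,1]-s[1])<90
        z=W[...,2];rib=d&(z>20)&(z<42)
        steel=d&(z<20)&(hsv[...,1]<70)&(hsv[...,2]>70)
        R=W[rib];T=W[steel];print("spr rib",R.mean(0),rib.sum(),cv2.minAreaRect(R[:,:2].astype(np.float32)),"steel",T.mean(0),steel.sum(),cv2.minAreaRect(T[:,:2].astype(np.float32)))
E
```

```text
== top
n [-0.379 -0.427  0.821] tilt 34.78324407956471 upyaw 48.43195767418224 k [   0.461    0.52  -337.046] 0.7679664840476957 2.6155538688233824
o [602.    237.     63.554] up [0.545 0.614 0.57 ] al [-0.748  0.664  0.   ] rect ((-2.0339431762695312, -3.517730712890625), (176.47486877441406, 300.3223571777344), 0.2510189116001129) pct [[ -81.944 -153.364]
 [  84.976  145.67 ]]
peg n 20 [ 39.692 -97.387  30.552] 45.55535683441861 [  29.812 -103.811] [ 44.236 -91.24 ]
peg n 17 [39.819 -2.894 32.481] 44.096770418520435 [32.687 -9.245] [43.556  3.219]
peg n 21 [39.266 91.362 30.597] 45.521511765070215 [31.749 84.916] [45.292 98.303]
rail ((613.169677734375, -257.13372802734375), (378.431396484375, 52.3871955871582), 47.899356842041016) [ 611.495 -257.848   69.726]
jar [422.446 -66.75  109.842] ((422.6941223144531, -67.11097717285156), 27.685487747192383) 164
jar [ 491.694 -184.507  110.301] ((492.0947265625, -184.97769165039062), 27.716032028198242) 162
jar [ 402.805 -205.258  110.377] ((402.7771301269531, -205.6620330810547), 27.572803497314453) 167
jar [ 350.53  -314.661  109.861] ((
[... 2192 characters left out ...]
90039) steel [382.505 238.546   6.522] 182 ((385.2006530761719, 249.31454467773438), (114.58966827392578, 62.557899475097656), 37.109554290771484)
spr rib [397.241 109.947  30.162] 80 ((397.7740173339844, 112.64213562011719), (48.65621566772461, 22.319360733032227), 20.599849700927734) steel [419.098 112.8     5.878] 212 ((420.638671875, 121.05738830566406), (111.09168243408203, 62.842674255371094), 19.45659637451172)
spr rib [505.332 -14.013  30.91 ] 84 ((506.2891845703125, -11.456945419311523), (52.50747299194336, 20.466171264648438), 15.939773559570312) steel [532.411 -16.582   6.311] 210 ((532.2459716796875, -9.115726470947266), (112.35297393798828, 58.01921081542969), 10.49468994140625)
```

```bash
cat >> h.py <<'E'
from scipy.spatial.transform import Rotation as Ro
c35,s35=np.cos(np.radians(35)),np.sin(np.radians(35));by=np.radians(48.5)
UP=np.array([c35*np.cos(by),c35*np.sin(by),s35]);N=np.array([-s35*np.cos(by),-s35*np.sin(by),c35]);AL=np.cross(N,UP)
MID=np.array([602,237,64.])+36*UP-2.5*AL
PEG={1:MID-95*AL,2:MID,3:MID+95*AL}
G=(-20,8) # grip point: tcp in spreader x,z
def tool(sx,sz): return np.c_[-sx,np.cross(sz,sx),-sz]
def flat(o,yaw,z):  # tcp pose above/at lying spreader, z= tcp height
    a=np.radians(yaw);sx=np.array([np.cos(a),np.sin(a),0])
    return np.r_[np.array(o[:2])+G[0]*sx[:2],z],tool(sx,np.array([0,0,1.]))
def hang(p,ex,h,y=0): # eye at (ex,y,h) of the peg frame
    return PEG[p]+UP*(ex-33+G[0])+AL*y+N*(h-2.5+G[1]),tool(UP,N)
def delta(o,T):
    p,R=T;R0=o["tcp_rot"]
    print("shift",np.round(R0.T@(p-o["tool_pos"]),1),"turn",np.round(Ro.from_matrix(R0.T@R).as_rotvec(),3),"| target",np.round(p,1))
E
python3 - <<'E'
from station import r;from h import *
o=r.observe();delta(o,flat((385.7,249.8),36.5,120));print(PEG)
E
```

```text
shift [-266.9 -224.8   84.8] turn [-0.002 -0.001 -0.984] | target [369.6 237.9 120. ]
{1: array([694.56349919, 194.48085525,  84.64875171]), 2: array([623.41270572, 257.42975983,  84.64875171]), 3: array([552.26191224, 320.37866441,  84.64875171])}
```

Emit:
move_arm:
  targets: [0,-266.9,-224.8,84.8,0,0,-0.984,0,-266.9,-224.8,84.8,0,0,-0.984,0,-266.9,-224.8,84.8,0,0,-0.984,0,-266.9,-224.8,84.8,0,0,-0.984,0,-266.9,-224.8,84.8,0,0,-0.984,0,-266.9,-224.8,84.8,0,0,-0.984,0,-266.9,-224.8,84.8,0,0,-0.984,0,-266.9,-224.8,84.8,0,0,-0.984,0,-266.9,-224.8,84.8,0,0,-0.984,0,-266.9,-224.8,84.8,0,0,-0.984,0,-266.9,-224.8,84.8,0,0,-0.984,0,-266.9,-224.8,84.8,0,0,-0.984]
  grip_force: 30

```text
time: 1.3
tool_pos: [369.6, 239.8, 120.9]
tcp_rot: [[-0.803, -0.597, 0.0], [-0.597, 0.803, 0.0], [-0.001, 0.0, -1.0]]
ft_force: [-0.5, 1.0, 0.4]
finger_gap: 46.8
finger_force: 0.0
```

Run:
```python
from station import r;from h import *
o=r.observe();delta(o,flat((385.7,249.8),36.5,8));print(o["joint_pos"],o["finger_gap"],o["time"])
c=r.capture("wrist");cv2.imwrite("pics/w1.png",cv2.resize(c["color"],(768,576)))
W=cloud(c);print(c["fx"],c["cx"],c["cy"])
```

```text
shift [  1.2  -1.5 112.9] turn [0.    0.001 0.002] | target [369.6 237.9   8. ]
[ 3.78408616e-01  9.33378784e-03  1.94660401e+00  2.80211928e-04
  1.18509702e+00 -1.83174821e+00] 46.7957284159975 1.3
297.3186396354542 257.60007621241544 192.1824810040435
```

View pics/w1.png

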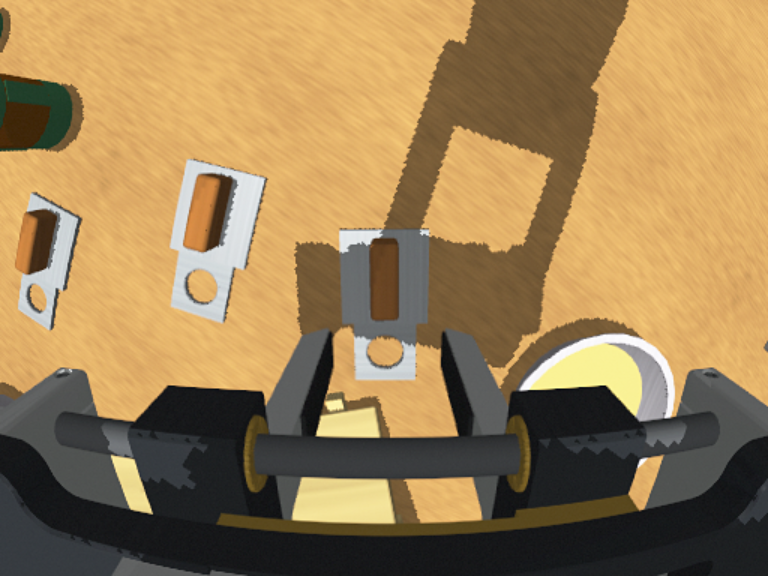

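The rib of spreader A sits at (385,278), centred between the fingers and aligned with them, so I can descend and grip.

Emit:
move_arm:
  targets: [0,1,-1.5,40,0,0,0,0,1,-1.5,80,0,0,0,0,1,-1.5,105,0,0,0,0,1,-1.5,112,0,0,0,0,1,-1.5,112,0,0,0,1,1,-1.5,112,0,0,0,1,1,-1.5,112,0,0,0,1,1,-1.5,112,0,0,0,1,1,-1.5,112,0,0,0,1,1,-1.5,112,0,0,0,1,1,-1.5,112,0,0,0]
  grip_force: 30

```text
time: 2.45
tool_pos: [370.9, 237.4, 9.6]
tcp_rot: [[-0.804, -0.595, 0.001], [-0.595, 0.804, 0.001], [-0.002, 0.0, -1.0]]
ft_force: [-1.1, 1.1, 6.2]
finger_gap: 17.9
finger_force: 30.0
```

Run:
```python
from station import r;from h import *
o=r.observe();print(o["finger_gap"],o["finger_force"],o["tool_pos"])
delta(o,hang(3,-2,60))
```

```text
17.900011436106897 29.97693568468094 [370.85637862 237.38565961   9.60997817]
shift [-114.5  -58.4  -97. ] turn [-0.064 -0.607 -0.203] | target [497.5 258.5 106.8]
```

Emit:
move_arm:
  targets: [1,0,0,-50,0,0,0,1,0,0,-100,0,0,0,1,-30,-15,-115,-0.016,-0.152,-0.05,1,-60,-30,-115,-0.032,-0.304,-0.1,1,-90,-45,-110,-0.048,-0.455,-0.15,1,-114.5,-58.4,-97,-0.064,-0.607,-0.203,1,-114.5,-58.4,-97,-0.064,-0.607,-0.203,1,-114.5,-58.4,-97,-0.064,-0.607,-0.203,1,-114.5,-58.4,-97,-0.064,-0.607,-0.203,1,-114.5,-58.4,-97,-0.064,-0.607,-0.203,1,-114.5,-58.4,-97,-0.064,-0.607,-0.203]

```text
time: 3.55
tool_pos: [497.2, 261.0, 108.9]
tcp_rot: [[-0.544, -0.749, 0.378], [-0.617, 0.663, 0.424], [-0.568, -0.003, -0.823]]
ft_force: [0.7, 0.9, -1.9]
finger_gap: 17.7
finger_force: 30.0
```

Run:
```python
from station import r;from h import *
o=r.observe();delta(o,hang(3,-2,60))
delta(o,hang(3,-2,5))
s=r.capture("side");w=r.capture("wrist")
a=cv2.resize(s["color"][120:220,180:300],(480,400),interpolation=cv2.INTER_CUBIC)
b=cv2.resize(w["color"],(533,400))
cv2.imwrite("pics/h1.png",cv2.resize(np.hstack([a,b]),(800,316)))
```

```text
shift [ 2.6 -1.9  0.9] turn [-0.002 -0.006  0.001] | target [497.5 258.5 106.8]
shift [ 2.2 -1.7 55.9] turn [-0.002 -0.006  0.001] | target [518.4 282.1  61.7]
```

View pics/h1.png

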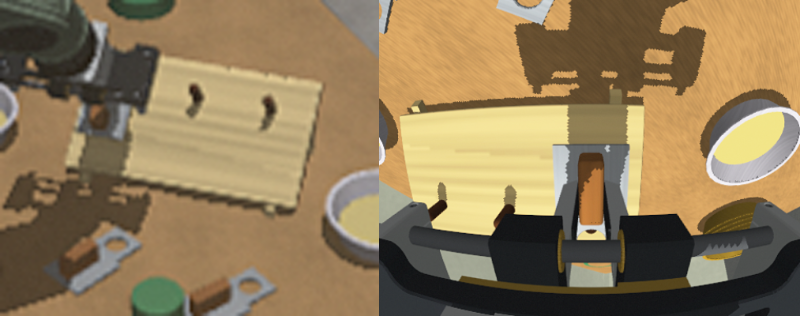

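The wrist view shows the spreader held straight, with the peg tip near its eye at about (590,232). I'll insert slowly along the peg.

Emit:
move_arm:
  targets: [1,2.4,-1.8,1,0,-0.006,0,1,2.4,-1.8,1,0,-0.006,0,1,2.4,-1.8,8,0,-0.006,0,1,2.4,-1.8,16,0,-0.006,0,1,2.4,-1.8,24,0,-0.006,0,1,2.4,-1.8,32,0,-0.006,0,1,2.3,-1.8,40,0,-0.006,0,1,2.3,-1.8,46,0,-0.006,0,1,2.3,-1.8,50,0,-0.006,0,1,2.3,-1.8,53,0,-0.006,0,1,2.3,-1.8,53,0,-0.006,0]

```text
time: 4.75
tool_pos: [516.8, 286.5, 69.7]
tcp_rot: [[-0.556, -0.741, 0.377], [-0.615, 0.671, 0.413], [-0.559, -0.003, -0.829]]
ft_force: [0.2, -0.3, -1.7]
finger_gap: 17.7
finger_force: 30.0
```

Run:
```python
from station import r;from h import *
o=r.observe();delta(o,hang(3,-2,3.5));print(o["ft_force"],o["moment"])
s=r.capture("side");w=r.capture("wrist")
a=cv2.resize(s["color"][120:220,180:300],(480,400),interpolation=cv2.INTER_CUBIC)
b=cv2.resize(w["color"],(533,400))
cv2.imwrite("pics/h2.png",cv2.resize(np.hstack([a,b]),(800,316)))
```

```text
shift [ 6.2 -4.1  6.9] turn [-0.009 -0.018 -0.008] | target [519.  282.8  60.5]
[ 0.21689196 -0.2506266  -1.66430109] [-0.25469299  0.35940049  0.05199289]
```

View pics/h2.png

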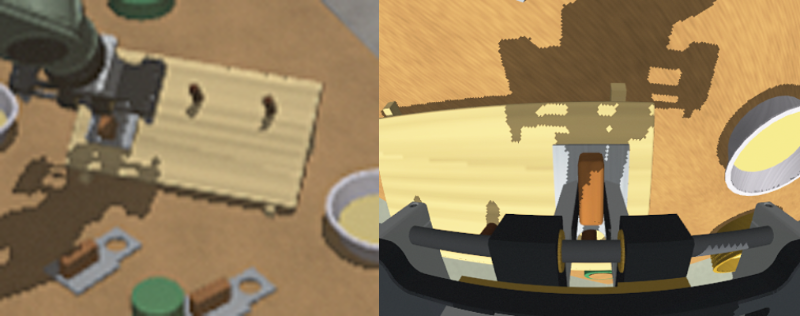

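Emit:
move_arm:
  targets: [1,0,0,0,0,0,0,1,0,0,0,0,0,0,1,0,0,0,0,0,0]

```text
time: 5.15
tool_pos: [517.0, 286.2, 70.2]
tcp_rot: [[-0.556, -0.741, 0.378], [-0.615, 0.672, 0.413], [-0.559, -0.003, -0.829]]
ft_force: [-0.2, 0.0, -1.6]
finger_gap: 17.6
finger_force: 30.0
```

Run:
```python
from station import r;from h import *
o=r.observe();delta(o,hang(3,-2,3.5));print(o["ft_force"],o["moment"],o["joint_pos"])
```

```text
shift [ 6.5 -3.8  7.4] turn [-0.009 -0.017 -0.008] | target [519.  282.8  60.5]
[-0.16060098  0.03410557 -1.59563931] [-0.24261895  0.42764715 -0.0303777 ] [ 0.14845328  0.14675991  2.07987217  0.73208285  0.55513207 -2.82018211]
```

Joint 6 has hit its range limit. I'll roll this spreader slightly about the peg, and use the flipped grasp for the others.

```bash
cat >> h.py <<'E'
def hang(p,ex,h,y=0,roll=0,flip=1): # flip=-1: tool x along spreader x
    sx=np.cos(roll)*UP+np.sin(roll)*AL
    R=tool(sx,N);R=R*np.array([flip,flip,1])
    return PEG[p]+UP*ex+AL*y+sx*(-33+G[0])+N*(h-2.5+G[1]),R
_f=flat
def flat(o,yaw,z,flip=1):
    p,R=_f(o,yaw,z);return p,R*np.array([flip,flip,1])
E
python3 - <<'E'
from station import r;from h import *
o=r.observe()
delta(o,hang(3,-2,11,0,-0.15));delta(o,hang(3,-2,5,0,-0.15))
s=PEG[3];# present eye in peg frame
R=o["tcp_rot"];e=o["tool_pos"]-R[:,0]*(33-G[0])+R[:,2]*(G[1]-2.5)-s
print("eye",e@UP,e@AL,e@N)
E
```

```text
shift [ 6.1  4.1 -0.2] turn [-0.011 -0.017  0.142] | target [510.5 285.2  67. ]
shift [6.  4.1 5.8] turn [-0.011 -0.017  0.142] | target [512.8 287.7  62. ]
eye 4.508850933861403 3.3112246548042217 9.835420185032977
```

Emit:
move_arm:
  targets: [1,2,1.4,-0.2,-0.004,-0.006,0.05,1,4,2.8,-0.2,-0.008,-0.012,0.1,1,6,4,-0.2,-0.011,-0.017,0.142,1,6,4,-0.2,-0.011,-0.017,0.142,1,6,4,-0.2,-0.011,-0.017,0.142,1,6,4,-0.2,-0.011,-0.017,0.142]

```text
time: 5.75
tool_pos: [510.7, 285.2, 66.9]
tcp_rot: [[-0.649, -0.659, 0.38], [-0.507, 0.747, 0.43], [-0.567, 0.086, -0.819]]
ft_force: [-0.3, 0.0, -1.4]
finger_gap: 18.1
finger_force: 30.0
```

```bash
cat >> h.py <<'E'
def eye(o,p,flip=1):
    R=o["tcp_rot"]*np.array([flip,flip,1]);e=o["tool_pos"]-R[:,0]*(33-G[0])+R[:,2]*(G[1]-2.5)-PEG[p]
    print("eye",np.round([e@UP,e@AL,e@N],1),"F",np.round(o["ft_force"],1),"q",np.round(o["joint_pos"],2),"gap",round(o["finger_gap"],1))
E
python3 - <<'E'
from station import r;from h import *
o=r.observe();eye(o,3);delta(o,hang(3,-2,5,0,-0.15))
E
```

```text
eye [-1.9 -0.1 10.9] F [-0.3  0.  -1.4] q [ 0.13  0.14  2.1   0.8   0.55 -2.75] gap 18.1
shift [0.1 0.1 5.9] turn [ 0.  0. -0.] | target [512.8 287.7  62. ]
```

Emit:
move_arm:
  targets: [1,0,0,2,0,0,0,1,0,0,4,0,0,0,1,0,0,5.5,0,0,0,1,0,0,6.5,0,0,0,1,0,0,6.5,0,0,0,1,0,0,6.5,0,0,0]

```text
time: 6.35
tool_pos: [513.0, 288.1, 61.4]
tcp_rot: [[-0.649, -0.659, 0.38], [-0.507, 0.747, 0.43], [-0.567, 0.086, -0.819]]
ft_force: [-0.5, 0.4, -2.1]
finger_gap: 17.9
finger_force: 30.0
```

Run:
```python
from station import r;from h import *
o=r.observe();eye(o,3)
```

```text
eye [-2.1  0.1  4.3] F [-0.5  0.4 -2.1] q [ 0.14  0.16  2.1   0.81  0.54 -2.76] gap 17.9
```

Emit:
move_arm:
  targets: [1,0,0,1,0,0,0,1,0,0,1,0,0,0,0,0,0,1,0,0,0,0,0,0,1,0,0,0,0,0,0,1,0,0,0,0,0,0,1,0,0,0,0,0,0,1,0,0,0,0,0,0,-10,0,0,0,0,0,0,-30,0,0,0,0,0,0,-60,0,0,0,0,0,0,-100,0,0,0,0,0,0,-100,0,0,0]

```text
time: 7.55
tool_pos: [477.3, 244.2, 148.3]
tcp_rot: [[-0.644, -0.659, 0.388], [-0.506, 0.748, 0.43], [-0.573, 0.08, -0.815]]
ft_force: [0.1, 0.6, 1.2]
finger_gap: 46.7
finger_force: 0.0
```

Run:
```python
from station import r;from h import *
o=r.observe();print(o["tool_pos"],o["finger_gap"])
s=r.capture("side");w=r.capture("wrist")
a=cv2.resize(s["color"][120:220,180:300],(480,400),interpolation=cv2.INTER_CUBIC)
b=cv2.resize(w["color"],(533,400))
cv2.imwrite("pics/h3.png",cv2.resize(np.hstack([a,b]),(800,316)))
delta(o,flat((421.6,121.2),20.7,140,-1))
```

```text
[477.33730024 244.21554351 148.34073756] 46.702701919642934
shift [118.6 -48.9 -78. ] turn [-0.828  0.263 -2.685] | target [402.9 114.1 140. ]
```

View pics/h3.png

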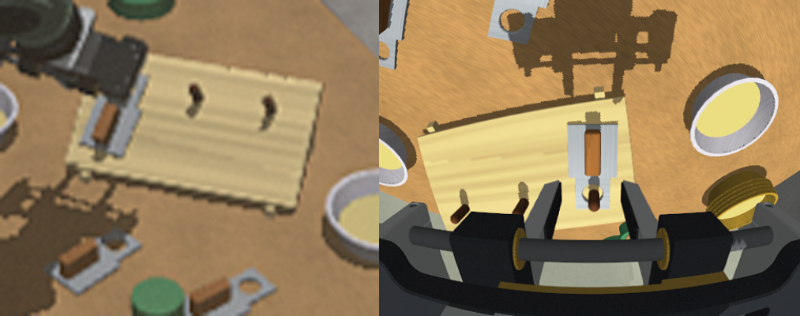

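Spreader A hangs: the wrist view shows the peg through its eye at (594,198). Next is B, with the wrist unwound first.

Run:
```python
from station import r;from h import *
o=r.observe();p,R=flat((421.6,121.2),20.7,140,-1)
delta(o,(p+[0,40,10],flat((0,0),-60,0)[1]))
```

```text
shift [ 90.  -19.3 -71.4] turn [0.592 0.364 1.682] | target [402.9 154.1 150. ]
```

Emit:
move_arm:
  targets: [0,0,0,-60,0,0,0,0,30,0,-75,0.1,0.06,0.28,0,60,-10,-73,0.2,0.12,0.56,0,90,-19,-71,0.592,0.364,1.682,0,90,-19,-71,0.592,0.364,1.682,0,90,-19,-71,0.592,0.364,1.682,0,90,-19,-71,0.592,0.364,1.682,0,90,-19,-71,0.592,0.364,1.682,0,90,-19,-71,0.592,0.364,1.682,0,90,-19,-71,0.592,0.364,1.682,0,90,-19,-71,0.592,0.364,1.682,0,90,-19,-71,0.592,0.364,1.682]

```text
time: 8.85
tool_pos: [401.1, 155.5, 146.7]
tcp_rot: [[-0.663, 0.745, 0.075], [0.747, 0.664, 0.006], [-0.046, 0.06, -0.997]]
ft_force: [-0.9, 0.4, 0.6]
finger_gap: 46.4
finger_force: 0.0
```

Run:
```python
from station import r;from h import *
o=r.observe();print(np.round(o["joint_pos"],2),o["tool_pos"])
delta(o,flat((421.6,121.2),20.7,140,-1))
```

```text
[ 0.17 -0.11  2.   -0.01  1.17 -0.55] [401.09800112 155.51412452 146.7099531 ]
shift [-31.8 -26.6   6.6] turn [ 0.084 -0.028  1.935] | target [402.9 114.1 140. ]
```

Emit:
move_arm:
  targets: [0,-31.8,-26.6,6.6,0.084,-0.028,1.935,0,-31.8,-26.6,6.6,0.084,-0.028,1.935,0,-31.8,-26.6,6.6,0.084,-0.028,1.935,0,-31.8,-26.6,6.6,0.084,-0.028,1.935,0,-31.8,-26.6,6.6,0.084,-0.028,1.935,0,-31.8,-26.6,6.6,0.084,-0.028,1.935,0,-31.8,-26.6,6.6,0.084,-0.028,1.935,0,-31.8,-26.6,6.6,0.084,-0.028,1.935,0,-31.8,-26.6,6.6,0.084,-0.028,1.935,0,-31.8,-26.6,6.6,0.084,-0.028,1.935,0,-31.8,-26.6,6.6,0.084,-0.028,1.935,0,-31.8,-26.6,6.6,0.084,-0.028,1.935]

```text
time: 10.05
tool_pos: [403.2, 113.9, 139.9]
tcp_rot: [[0.879, 0.477, 0.006], [0.477, -0.879, -0.004], [0.004, 0.006, -1.0]]
ft_force: [1.3, -0.3, 0.9]
finger_gap: 46.7
finger_force: 0.0
```

Run:
```python
from station import r;from h import *
o=r.observe();print(np.round(o["joint_pos"],2))
delta(o,flat((421.6,121.2),20.7,8,-1))
w=r.capture("wrist");s=r.capture("side")
a=cv2.resize(s["color"][120:240,150:294],(480,400),interpolation=cv2.INTER_CUBIC)
b=cv2.resize(w["color"],(533,400))
cv2.imwrite("pics/b1.png",cv2.resize(np.hstack([a,b]),(800,316)))
```

```text
[ 0.07 -0.07  1.98 -0.    1.23  1.15]
shift [ -0.7  -1.2 131.9] turn [ 0.006 -0.004  0.136] | target [402.9 114.1   8. ]
```

View pics/b1.png

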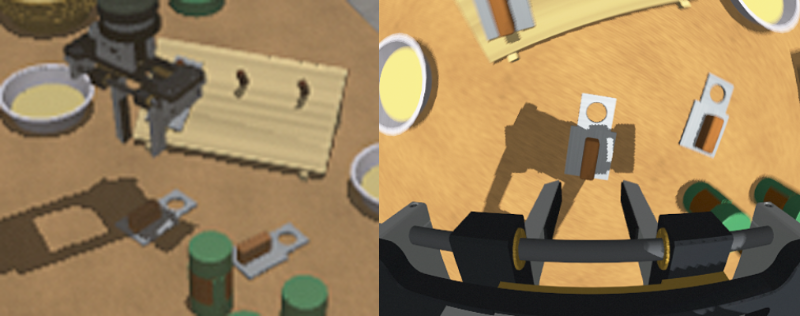

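B's rib is at (590,158) in the wrist view, centred ahead of the fingers apart from the remaining 0.136 rad turn, and it hasn't been disturbed. Descend and grip.

Emit:
move_arm:
  targets: [0,-0.7,-1.2,40,0.006,-0.004,0.136,0,-0.7,-1.2,80,0.006,-0.004,0.136,0,-0.7,-1.2,110,0.006,-0.004,0.136,0,-0.7,-1.2,125,0.006,-0.004,0.136,0,-0.7,-1.2,131,0.006,-0.004,0.136,0,-0.7,-1.2,131,0.006,-0.004,0.136,1,-0.7,-1.2,131,0.006,-0.004,0.136,1,-0.7,-1.2,131,0.006,-0.004,0.136,1,-0.7,-1.2,131,0.006,-0.004,0.136,1,-0.7,-1.2,131,0.006,-0.004,0.136,1,-0.7,-1.2,131,0.006,-0.004,0.136]

```text
time: 11.25
tool_pos: [405.0, 113.6, 11.8]
tcp_rot: [[0.934, 0.358, 0.006], [0.358, -0.934, 0.0], [0.006, 0.002, -1.0]]
ft_force: [-1.1, 0.3, 3.6]
finger_gap: 17.9
finger_force: 30.0
```

Run:
```python
from station import r;from h import *
o=r.observe();print(o["finger_gap"],o["finger_force"],o["ft_force"])
delta(o,flat((421.6,121.2),20.7,8,-1));delta(o,hang(2,-2,60,flip=-1))
```

```text
17.884706912631067 30.003111362457275 [-1.13802605  0.34412148  3.64732169]
shift [-1.8 -1.2  3.8] turn [ 0.002 -0.006  0.005] | target [402.9 114.1   8. ]
shift [182.7 -17.7 -93.9] turn [ 0.15   0.594 -0.464] | target [568.7 195.5 106.8]
```

Emit:
move_arm:
  targets: [1,0,0,-50,0,0,0,1,20,0,-100,0,0,0,1,60,-5,-125,0.03,0.12,-0.1,1,100,-10,-125,0.06,0.25,-0.2,1,140,-14,-115,0.09,0.37,-0.3,1,170,-17,-105,0.12,0.5,-0.4,1,183,-17.7,-98,0.15,0.594,-0.464,1,183,-17.7,-98,0.15,0.594,-0.464,1,183,-17.7,-98,0.15,0.594,-0.464,1,183,-17.7,-98,0.15,0.594,-0.464]

```text
time: 12.25
tool_pos: [567.9, 195.1, 109.3]
tcp_rot: [[0.546, 0.748, 0.378], [0.613, -0.664, 0.428], [0.571, -0.002, -0.821]]
ft_force: [-0.1, 0.6, 0.0]
finger_gap: 17.8
finger_force: 30.0
```

Run:
```python
from station import r;import h;from h import *
h.G=(-18.2,11.8)
o=r.observe();eye(o,2,-1)
delta(o,hang(2,-2,60,flip=-1));delta(o,hang(2,-2,5,flip=-1))
```

```text
eye [-3.1  0.2 58.6] F [-0.1  0.6  0. ] q [-0.09  0.13  2.    0.73  0.76  0.17] gap 17.8
shift [ 1.1  0.3 -1.2] turn [-0.001  0.003 -0.003] | target [568.2 195.  110.9]
shift [ 1.2  0.3 53.8] turn [-0.001  0.003 -0.003] | target [589.1 218.6  65.8]
```

Emit:
move_arm:
  targets: [1,1.1,0.3,0,0,0.003,0,1,1.1,0.3,10,0,0.003,0,1,1.1,0.3,18,0,0.003,0,1,1.1,0.3,26,0,0.003,0,1,1.1,0.3,34,0,0.003,0,1,1.1,0.3,42,0,0.003,0,1,1.1,0.3,48,0,0.003,0,1,1.1,0.3,51,0,0.003,0,1,1.1,0.3,51,0,0.003,0,1,1.1,0.3,51,0,0.003,0]

```text
time: 13.25
tool_pos: [588.7, 217.9, 68.8]
tcp_rot: [[0.542, 0.749, 0.381], [0.612, -0.663, 0.431], [0.575, -0.001, -0.818]]
ft_force: [-1.2, -0.2, -1.4]
finger_gap: 17.7
finger_force: 30.0
```

Run:
```python
from station import r;import h;from h import *
h.G=(-18.2,11.8)
o=r.observe();eye(o,2,-1)
delta(o,hang(2,-2,4,flip=-1))
```

```text
eye [-1.  -0.2  8. ] F [-1.2 -0.2 -1.4] q [-0.03  0.25  1.96  0.8   0.67  0.11] gap 17.7
shift [-1.  -0.2  3.9] turn [-0.    -0.002 -0.   ] | target [589.5 219.1  65. ]
```

Emit:
move_arm:
  targets: [1,-1,0,2,0,0,0,1,-1,0,4,0,0,0,1,-1,0,4,0,0,0,1,-1,0,4,0,0,0,0,-1,0,4,0,0,0,0,-1,0,4,0,0,0,0,-1,0,4,0,0,0,0,-1,0,4,0,0,0,0,0,0,-5,0,0,0,0,0,0,-25,0,0,0,0,0,0,-60,0,0,0,0,0,0,-110,0,0,0]

```text
time: 14.45
tool_pos: [544.6, 170.4, 158.0]
tcp_rot: [[0.544, 0.75, 0.377], [0.613, -0.662, 0.432], [0.573, -0.004, -0.82]]
ft_force: [0.7, 0.2, 0.6]
finger_gap: 47.0
finger_force: 0.0
```

Run:
```python
from station import r;import h;from h import *
o=r.observe()
delta(o,flat((532.8,-7.8),11,140,-1))
s=r.capture("side");w=r.capture("wrist")
a=cv2.resize(s["color"][120:240,180:324],(480,400),interpolation=cv2.INTER_CUBIC)
b=cv2.resize(w["color"],(533,400))
cv2.imwrite("pics/b2.png",cv2.resize(np.hstack([a,b]),(800,316)))
```

```text
shift [-139.    97.   -75.7] turn [-0.204 -0.587  0.633] | target [513.2 -11.6 140. ]
```

View pics/b2.png

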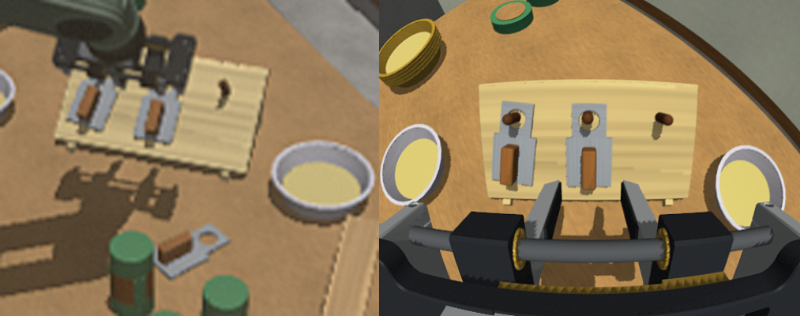

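A and B both hang, with their pegs at (513,118) and (588,117) through the eyes. C still looks to be in its place, so I'll go above it and re-measure.

Emit:
move_arm:
  targets: [0,0,0,-40,0,0,0,0,-35,24,-70,-0.05,-0.15,0.16,0,-70,48,-76,-0.1,-0.3,0.32,0,-105,72,-76,-0.15,-0.45,0.48,0,-139,97,-76,-0.204,-0.587,0.633,0,-139,97,-76,-0.204,-0.587,0.633,0,-139,97,-76,-0.204,-0.587,0.633,0,-139,97,-76,-0.204,-0.587,0.633,0,-139,97,-76,-0.204,-0.587,0.633,0,-139,97,-76,-0.204,-0.587,0.633,0,-139,97,-76,-0.204,-0.587,0.633]

```text
time: 15.65
tool_pos: [514.1, -11.9, 140.7]
tcp_rot: [[0.982, 0.19, 0.004], [0.19, -0.982, -0.0], [0.004, 0.001, -1.0]]
ft_force: [0.3, 0.2, 0.4]
finger_gap: 47.0
finger_force: 0.0
```

Run:
```python
from station import r;import h;from h import *
o=r.observe();print(np.round(o["joint_pos"],2))
delta(o,flat((532.8,-7.8),11,8,-1))
c=r.capture("side");W=cloud(c);hsv=cv2.cvtColor(c["color"],cv2.COLOR_BGR2HSV)
z=W[...,2];d=np.hypot(W[...,0]-525,W[...,1]+12)<90
steel=d&(z<20)&(hsv[...,1]<70)&(hsv[...,2]>70);T=W[steel];print(cv2.minAreaRect(T[:,:2].astype(np.float32)),steel.sum())
rib=d&(z>20)&(z<42);print(W[rib].mean(0))
w=r.capture("wrist");cv2.imwrite("pics/c1.png",w["color"])
```

```text
[-0.19  0.14  1.76  0.    1.24  1.19]
shift [ -1.5  -0.6 132.7] turn [ 0.001 -0.004 -0.001] | target [513.2 -11.6   8. ]
((531.2454833984375, -8.572898864746094), (112.80677795410156, 54.95253372192383), 16.09141731262207) 206
[505.61999211 -14.21007064  31.30698771]
```

View pics/c1.png

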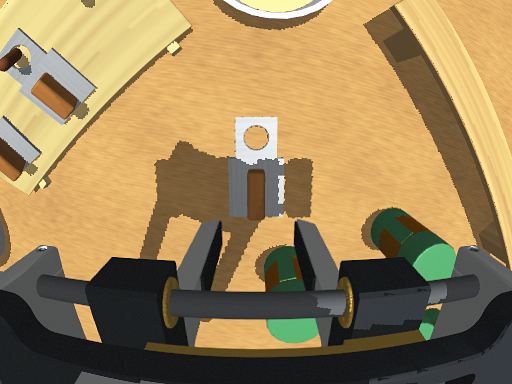

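C is in place, with its rib at (256,193) centred between the fingers. Descend and grip.

Emit:
move_arm:
  targets: [0,-1.5,-0.6,40,0,-0.004,0,0,-1.5,-0.6,80,0,-0.004,0,0,-1.5,-0.6,110,0,-0.004,0,0,-1.5,-0.6,125,0,-0.004,0,0,-1.5,-0.6,131,0,-0.004,0,0,-1.5,-0.6,131,0,-0.004,0,1,-1.5,-0.6,131,0,-0.004,0,1,-1.5,-0.6,131,0,-0.004,0,1,-1.5,-0.6,131,0,-0.004,0,1,-1.5,-0.6,131,0,-0.004,0,1,-1.5,-0.6,131,0,-0.004,0]

```text
time: 16.85
tool_pos: [514.6, -11.3, 10.6]
tcp_rot: [[0.982, 0.19, 0.002], [0.19, -0.982, -0.001], [0.001, 0.002, -1.0]]
ft_force: [-0.3, 1.0, 3.9]
finger_gap: 17.8
finger_force: 30.0
```

Run:
```python
from station import r;from h import *
o=r.observe();print(o["finger_gap"],o["finger_force"],o["ft_force"])
delta(o,flat((532.8,-7.8),11,8,-1));delta(o,hang(1,-2,60,flip=-1))
```

```text
17.837886590853206 29.99815285205841 [-0.28703856  0.99548496  3.90888027]
shift [-1.5 -0.   2.6] turn [ 0.002 -0.001 -0.001] | target [513.2 -11.6   8. ]
shift [ 150.4 -117.4  -96.1] turn [ 0.202  0.588 -0.634] | target [639.8 132.6 106.8]
```

Emit:
move_arm:
  targets: [1,0,0,-50,0,0,0,1,10,-8,-100,0,0,0,1,40,-30,-125,0.03,0.1,-0.1,1,75,-57,-125,0.07,0.22,-0.22,1,110,-85,-115,0.11,0.35,-0.35,1,140,-108,-105,0.16,0.47,-0.5,1,151,-117.5,-98,0.202,0.588,-0.634,1,151,-117.5,-98,0.202,0.588,-0.634,1,151,-117.5,-98,0.202,0.588,-0.634,1,151,-117.5,-98,0.202,0.588,-0.634,1,151,-117.5,-98,0.202,0.588,-0.634]

```text
time: 17.95
tool_pos: [639.5, 132.4, 107.1]
tcp_rot: [[0.545, 0.748, 0.378], [0.613, -0.663, 0.429], [0.572, -0.002, -0.82]]
ft_force: [0.4, 0.2, -2.3]
finger_gap: 17.7
finger_force: 30.0
```

Run:
```python
from station import r;import h;from h import *
h.G=(-18.5,10.6)
o=r.observe();eye(o,1,-1)
delta(o,hang(1,-2,60,flip=-1));delta(o,hang(1,-2,5,flip=-1))
```

```text
eye [-3.6  0.  57.8] F [ 0.4  0.2 -2.3] q [-0.2   0.27  1.83  0.72  0.85  0.09] gap 17.7
shift [ 1.6  0.1 -2.1] turn [-0.001  0.002 -0.002] | target [639.6 132.4 109.7]
shift [ 1.7  0.1 52.9] turn [-0.001  0.002 -0.002] | target [660.5 156.   64.7]
```

Emit:
move_arm:
  targets: [1,1.6,0,0,0,0.002,0,1,1.6,0,10,0,0.002,0,1,1.6,0,18,0,0.002,0,1,1.6,0,26,0,0.002,0,1,1.6,0,34,0,0.002,0,1,1.6,0,42,0,0.002,0,1,1.6,0,48,0,0.002,0,1,1.6,0,51,0,0.002,0,1,1.6,0,51,0,0.002,0,1,1.6,0,51,0,0.002,0]

```text
time: 18.95
tool_pos: [660.2, 155.5, 66.8]
tcp_rot: [[0.542, 0.749, 0.38], [0.613, -0.663, 0.431], [0.575, -0.0, -0.818]]
ft_force: [0.2, -0.2, -1.1]
finger_gap: 17.7
finger_force: 30.0
```

Run:
```python
from station import r;import h;from h import *
h.G=(-18.5,10.6)
o=r.observe();eye(o,1,-1)
delta(o,hang(1,-2,4,flip=-1))
```

```text
eye [-1.2 -0.1  7.2] F [ 0.2 -0.2 -1.1] q [-0.15  0.37  1.8   0.77  0.77  0.06] gap 17.7
shift [-0.8 -0.1  3.1] turn [-0.    -0.001 -0.   ] | target [660.9 156.5  63.9]
```

Emit:
move_arm:
  targets: [1,-0.8,0,2,0,0,0,1,-0.8,0,3.5,0,0,0,1,-0.8,0,3.5,0,0,0,1,-0.8,0,3.5,0,0,0,0,-0.8,0,3.5,0,0,0,0,-0.8,0,3.5,0,0,0,0,-0.8,0,3.5,0,0,0,0,-0.8,0,3.5,0,0,0,0,0,0,-5,0,0,0,0,0,0,-25,0,0,0,0,0,0,-60,0,0,0,0,0,0,-110,0,0,0]

```text
time: 20.15
tool_pos: [616.2, 108.5, 155.9]
tcp_rot: [[0.544, 0.75, 0.376], [0.613, -0.662, 0.432], [0.573, -0.004, -0.82]]
ft_force: [-0.1, -0.2, 0.5]
finger_gap: 46.9
finger_force: 0.0
```

Run:
```python
from station import r;import h;from h import *
w=r.capture("wrist");s=r.capture("side")
a=cv2.resize(s["color"][120:240,180:324],(480,400),interpolation=cv2.INTER_CUBIC)
b=cv2.resize(w["color"],(533,400))
cv2.imwrite("pics/c2.png",cv2.resize(np.hstack([a,b]),(800,316)))
W=cloud(s);hsv=cv2.cvtColor(s["color"],cv2.COLOR_BGR2HSV)
for p in PEG:
    e=W-PEG[p];x,y,z=e@UP,e@AL,e@N
    m=(abs(x+20)<95)&(abs(y)<45)&(z<14)&(z>-4)&(hsv[...,1]<60)
    print(p,m.sum(),np.median(z[m]),np.std(z[m]))
    if m.sum()>10: print(cv2.minAreaRect(np.c_[x[m],y[m]].astype(np.float32)))
```

```text
1 233 4.601884733485396 3.4358198715198087
((-41.20662307739258, -4.111026763916016), (110.89398193359375, 81.78402709960938), 6.815219402313232)
2 234 5.371277316484504 3.6373473836170347
((-40.403099060058594, 2.148519515991211), (64.30670928955078, 110.98104095458984), 89.80136108398438)
3 248 5.269604510262801 3.4500947125059747
((-36.479209899902344, 5.611412048339844), (63.647789001464844, 113.28656768798828), 78.861572265625)
```

View pics/c2.png

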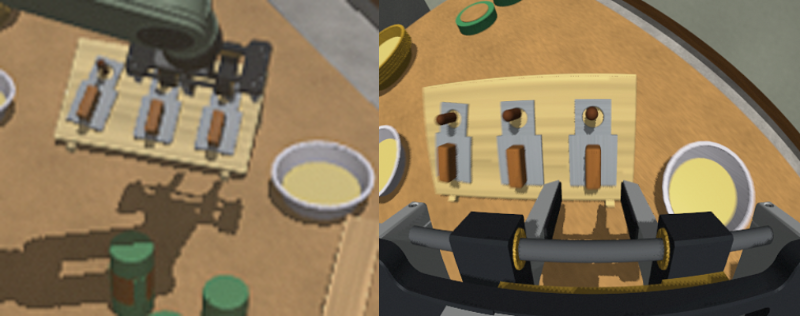

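All three spreaders hang with their pegs through the eyes and plates flat, at about 5 mm to the top face. Now the jars.

```bash
cat >> h.py <<'E'
ra=np.radians(47.9);RL=np.array([np.cos(ra),np.sin(ra)]);RM=np.array([612.3,-256.5])
JR=np.c_[[RL[0],RL[1],0],[RL[1],-RL[0],0],[0,0,-1.]]
def slot(y,z): return np.r_[RM+y*RL,z],JR
def jar(x,y,z): return np.r_[x,y,z],JR
JA=(422,-67);JB=(491.3,-184.8);JC=(401.5,-205);JD=(349.2,-314.6)
E
python3 - <<'E'
from station import r;import h;from h import *
o=r.observe();delta(o,jar(*JA,190))
for y in (135,45,-45,-135): print(slot(y,0)[0])
E
```

```text
shift [-197.8  -34.  -172.8] turn [ 0.007 -0.618  0.01 ] | target [422 -67 190]
[ 702.80759356 -156.33326147    0.        ]
[ 642.46919785 -223.11108716    0.        ]
[ 582.13080215 -289.88891284    0.        ]
[ 521.79240644 -356.66673853    0.        ]
```

Emit:
move_arm:
  targets: [-1,-10,0,-45,0,0,0,-1,-40,-7,-80,0,-0.15,0,-1,-75,-13,-110,0,-0.3,0,-1,-115,-20,-140,0,-0.45,0,-1,-155,-27,-160,0,-0.6,0,-1,-198,-34,-173,0.007,-0.618,0.01,-1,-198,-34,-173,0.007,-0.618,0.01,-1,-198,-34,-173,0.007,-0.618,0.01,-1,-198,-34,-173,0.007,-0.618,0.01,-1,-198,-34,-173,0.007,-0.618,0.01]

```text
time: 21.25
tool_pos: [420.6, -65.0, 185.2]
tcp_rot: [[0.668, 0.744, -0.01], [0.745, -0.668, 0.002], [-0.005, -0.009, -1.0]]
ft_force: [-0.3, -0.1, 0.6]
finger_gap: 93.9
finger_force: 0.0
```

Run:
```python
from station import r;import h;from h import *
o=r.observe();delta(o,jar(*JA,50));print(o["joint_pos"].round(2),o["finger_gap"])
for n in ("top","side"):
    W=cloud(r.capture(n))
    for j in (JA,JB,JC,JD):
        m=(abs(W[...,2]-110)<7)&(np.hypot(W[...,0]-j[0],W[...,1]-j[1])<42);Q=W[m]
        if m.sum()>50: print(n,j,np.round(cv2.minEnclosingCircle(Q[:,:2].astype(np.float32))[0],1),m.sum())
```

```text
shift [1.000e-01 3.600e+00 1.351e+02] turn [-0.009  0.005  0.004] | target [422 -67  50]
[-0.36 -0.1   1.9  -0.    1.34  0.38] 93.86635654333551
top (491.3, -184.8) [ 493.4 -185.7] 103
top (401.5, -205) [ 402.4 -205. ] 168
top (349.2, -314.6) [ 350.5 -315.4] 172
side (422, -67) [422.5 -66.2] 182
side (491.3, -184.8) [ 489.8 -184.5] 209
side (401.5, -205) [ 401.2 -204.2] 224
side (349.2, -314.6) [ 348.5 -314.5] 281
```

Emit:
move_arm:
  targets: [-1,0,3.6,35,-0.009,0.005,0.004,-1,0,3.6,70,-0.009,0.005,0.004,-1,0,3.6,105,-0.009,0.005,0.004,-1,0,3.6,125,-0.009,0.005,0.004,-1,0,3.6,135,-0.009,0.005,0.004,-1,0,3.6,135,-0.009,0.005,0.004,1,0,3.6,135,-0.009,0.005,0.004,1,0,3.6,135,-0.009,0.005,0.004,1,0,3.6,135,-0.009,0.005,0.004,1,0,3.6,135,-0.009,0.005,0.004,1,0,3.6,135,-0.009,0.005,0.004]
  grip_force: 25

```text
time: 22.45
tool_pos: [421.0, -67.3, 50.1]
tcp_rot: [[0.671, 0.742, -0.001], [0.742, -0.671, -0.0], [-0.001, -0.0, -1.0]]
ft_force: [-2.8, 2.3, 2.0]
finger_gap: 57.2
finger_force: 1.5
```

Run:
```python
from station import r;import h;from h import *
o=r.observe();delta(o,slot(135,250));print(o["finger_gap"],o["finger_force"],o["ft_force"])
```

```text
shift [ 122.9  268.6 -200.1] turn [-0.     0.001 -0.001] | target [ 702.8 -156.3  250. ]
57.21119321782409 1.5175877138972282 [-2.76832     2.30813219  1.98145662]
```

Emit:
move_arm:
  targets: [1,0,0,0,0,0,0,1,0,0,0,0,0,0,1,0,0,0,0,0,0,1,0,0,-30,0,0,0,1,0,0,-70,0,0,0,1,0,0,-110,0,0,0,1,0,0,-150,0,0,0,1,0,0,-180,0,0,0,1,0,0,-200,0,0,0]

```text
time: 23.35
tool_pos: [421.8, -67.6, 251.7]
tcp_rot: [[0.671, 0.742, 0.002], [0.742, -0.671, -0.001], [0.0, 0.002, -1.0]]
ft_force: [0.5, -0.4, -2.4]
finger_gap: 55.4
finger_force: 25.0
```

Run:
```python
from station import r;import h;from h import *
o=r.observe();delta(o,slot(135,250));print(o["finger_gap"],o["finger_force"],o["ft_force"])
```

```text
shift [122.8 267.9   2.3] turn [ 0.002 -0.    -0.001] | target [ 702.8 -156.3  250. ]
55.423186515086485 24.997812509536743 [ 0.51954373 -0.426863   -2.40944716]
```

Emit:
move_arm:
  targets: [1,8,18,2,0,0,0,1,23,50,2,0,0,0,1,39,85,2,0,0,0,1,56,122,2,0,0,0,1,73,159,2,0,0,0,1,90,196,2,0,0,0,1,105,229,2,0,0,0,1,116,253,2,0,0,0,1,122.8,267.9,2,0,0,0,1,122.8,267.9,2,0,0,0,1,122.8,267.9,2,0,0,0,1,122.8,267.9,2,0,0,0]

```text
time: 24.55
tool_pos: [701.1, -155.5, 246.6]
tcp_rot: [[0.671, 0.742, -0.003], [0.742, -0.671, 0.001], [-0.002, -0.003, -1.0]]
ft_force: [-0.0, 0.2, -2.0]
finger_gap: 55.7
finger_force: 25.0
```

Run:
```python
from station import r;import h;from h import *
o=r.observe();delta(o,slot(135,122));print(o["finger_gap"])
```

```text
shift [  0.7   2.1 124.6] turn [-0.003  0.002 -0.   ] | target [ 702.8 -156.3  122. ]
55.68565302729701
```

Emit:
move_arm:
  targets: [1,0.7,2.1,30,-0.002,0.001,0,1,0.7,2.1,65,-0.002,0.001,0,1,0.7,2.1,95,-0.002,0.001,0,1,0.7,2.1,112,-0.002,0.001,0,1,0.7,2.1,119,-0.002,0.001,0,1,0.7,2.1,122,-0.002,0.001,0,1,0.7,2.1,124,-0.002,0.001,0,1,0.7,2.1,124,-0.002,0.001,0,1,0.7,2.1,124,-0.002,0.001,0]

```text
time: 25.45
tool_pos: [704.9, -157.1, 124.9]
tcp_rot: [[0.671, 0.742, 0.003], [0.742, -0.671, -0.001], [0.001, 0.003, -1.0]]
ft_force: [0.1, 0.1, -2.7]
finger_gap: 56.0
finger_force: 25.0
```

Run:
```python
from station import r;import h;from h import *
o=r.observe();delta(o,slot(135,120));print(o["finger_gap"],o["ft_force"])
```

```text
shift [-0.8 -2.1  4.9] turn [ 0.003 -0.001 -0.001] | target [ 702.8 -156.3  120. ]
56.04826716712226 [ 0.12951329  0.10900169 -2.67093049]
```

Emit:
move_arm:
  targets: [1,-0.8,-2,2,0.003,0,0,1,-0.8,-2,4,0.003,0,0,1,-0.8,-2,5,0.003,0,0,1,-0.8,-2,5,0.003,0,0,-1,-0.8,-2,5,0.003,0,0,-1,-0.8,-2,5,0.003,0,0,-1,-0.8,-2,5,0.003,0,0,-1,-0.8,-2,5,0.003,0,0,-1,-0.8,-2,5,0.003,0,0,-1,-0.8,-2,5,0.003,0,0,-1,-0.8,-2,-15,0.003,0,0,-1,-0.8,-2,-50,0.003,0,0]

```text
time: 26.65
tool_pos: [699.3, -155.2, 169.3]
tcp_rot: [[0.671, 0.741, -0.01], [0.742, -0.671, 0.004], [-0.003, -0.01, -1.0]]
ft_force: [-0.3, 0.1, 0.0]
finger_gap: 94.0
finger_force: 0.0
```

Run:
```python
from station import r;import h;from h import *
o=r.observe();p,R=jar(*JB,250);delta(o,(p,R));print(o["finger_gap"],o["ft_force"])
```

```text
shift [-161.8 -135.1  -78.8] turn [-0.01   0.003 -0.001] | target [ 491.3 -184.8  250. ]
94.0498189506671 [-0.28002584  0.0916754   0.04606474]
```

Next is jar B: rise first, then cross over and stop above it.

Emit:
move_arm:
  targets: [-1,0,0,-40,0,0,0,-1,0,0,-70,0,0,0,-1,-25,-21,-79,-0.01,0.003,0,-1,-55,-46,-79,-0.01,0.003,0,-1,-85,-71,-79,-0.01,0.003,0,-1,-115,-96,-79,-0.01,0.003,0,-1,-145,-121,-79,-0.01,0.003,0,-1,-161.8,-135,-60,-0.01,0.003,0,-1,-161.8,-135,-30,-0.01,0.003,0,-1,-161.8,-135,-20,-0.01,0.003,0,-1,-161.8,-135,-20,-0.01,0.003,0]

```text
time: 27.75
tool_pos: [492.1, -184.7, 191.7]
tcp_rot: [[0.671, 0.742, 0.004], [0.742, -0.671, -0.001], [0.002, 0.004, -1.0]]
ft_force: [0.1, 0.2, 1.7]
finger_gap: 94.2
finger_force: 0.0
```

Run:
```python
from station import r;import h;from h import *
o=r.observe();delta(o,jar(*JB,50))
W=cloud(r.capture("side"));e=W-np.r_[RM,0]
x,y=e[...,:2]@[RL[1],-RL[0]],e[...,:2]@RL
m=(abs(W[...,2]-180)<8)&(abs(x)<50)&(abs(y)<200);print(m.sum(),np.mean(x[m]),np.mean(y[m]),W[m][:,2].mean())
```

```text
shift [ -0.9  -1.1 141.7] turn [ 0.004 -0.002 -0.001] | target [ 491.3 -184.8   50. ]
186 -1.0969491594680154 131.99161968512306 180.2297069024523
```

Emit:
move_arm:
  targets: [-1,-0.9,-1.1,40,0,0,0,-1,-0.9,-1.1,80,0,0,0,-1,-0.9,-1.1,115,0.004,-0.002,0,-1,-0.9,-1.1,135,0.004,-0.002,0,-1,-0.9,-1.1,142,0.004,-0.002,0,1,-0.9,-1.1,142,0.004,-0.002,0,1,-0.9,-1.1,142,0.004,-0.002,0,1,-0.9,-1.1,142,0.004,-0.002,0,1,-0.9,-1.1,142,0.004,-0.002,0,1,-0.9,-1.1,142,0.004,-0.002,0,1,-0.9,-1.1,142,0.004,-0.002,0,1,-0.9,-1.1,142,0.004,-0.002,0]

```text
time: 29.0
tool_pos: [492.5, -185.3, 52.1]
tcp_rot: [[0.671, 0.742, 0.003], [0.742, -0.671, -0.001], [0.001, 0.003, -1.0]]
ft_force: [-3.1, 3.0, 4.9]
finger_gap: 56.2
finger_force: 25.0
```

Run:
```python
from station import r;import h;from h import *
o=r.observe();delta(o,slot(45,250));print(o["finger_gap"],o["finger_force"])
```

```text
shift [  72.8  137.  -197.4] turn [ 0.003 -0.001 -0.001] | target [ 642.5 -223.1  250. ]
56.17087122391358 24.995136559009552
```

Emit:
move_arm:
  targets: [1,0,0,-25,0,0,0,1,0,0,-65,0,0,0,1,0,0,-105,0,0,0,1,0,0,-145,0,0,0,1,4,8,-180,0,0,0,1,18,34,-195,0.003,0,0,1,35,66,-197,0.003,0,0,1,52,98,-197,0.003,0,0,1,66,124,-197,0.003,0,0,1,72.8,137,-197,0.003,0,0,1,72.8,137,-197,0.003,0,0,1,72.8,137,-197,0.003,0,0]

```text
time: 30.2
tool_pos: [642.0, -223.2, 247.8]
tcp_rot: [[0.671, 0.742, -0.001], [0.742, -0.671, 0.001], [0.0, -0.001, -1.0]]
ft_force: [-0.5, 0.0, -3.5]
finger_gap: 55.7
finger_force: 25.0
```

Run:
```python
from station import r;import h;from h import *
o=r.observe();delta(o,slot(45,122));print(o["finger_gap"])
```

```text
shift [  0.4   0.4 125.8] turn [-0.001 -0.    -0.001] | target [ 642.5 -223.1  122. ]
55.74238512246415
```

Emit:
move_arm:
  targets: [1,0.4,0.4,30,0,0,0,1,0.4,0.4,65,0,0,0,1,0.4,0.4,95,0,0,0,1,0.4,0.4,112,0,0,0,1,0.4,0.4,119,0,0,0,1,0.4,0.4,122,0,0,0,1,0.4,0.4,124,0,0,0,1,0.4,0.4,124,0,0,0,1,0.4,0.4,124,0,0,0]

```text
time: 31.1
tool_pos: [644.3, -223.8, 126.7]
tcp_rot: [[0.671, 0.742, 0.004], [0.742, -0.671, -0.001], [0.002, 0.003, -1.0]]
ft_force: [-0.8, -0.2, -1.8]
finger_gap: 55.8
finger_force: 25.0
```

Run:
```python
from station import r;import h;from h import *
o=r.observe();delta(o,slot(45,122));print(o["finger_gap"],o["ft_force"])
```

```text
shift [-0.7 -1.8  4.7] turn [ 0.003 -0.002 -0.001] | target [ 642.5 -223.1  122. ]
55.7660210032295 [-0.84271466 -0.20150635 -1.80462066]
```

Emit:
move_arm:
  targets: [1,-0.7,-1.8,2,0.003,0,0,1,-0.7,-1.8,4,0.003,0,0,1,-0.7,-1.8,5,0.003,0,0,1,-0.7,-1.8,5,0.003,0,0,-1,-0.7,-1.8,5,0.003,0,0,-1,-0.7,-1.8,5,0.003,0,0,-1,-0.7,-1.8,5,0.003,0,0,-1,-0.7,-1.8,5,0.003,0,0,-1,-0.7,-1.8,5,0.003,0,0,-1,-0.7,-1.8,5,0.003,0,0,-1,-0.7,-1.8,-15,0.003,0,0,-1,-0.7,-1.8,-50,0.003,0,0]

```text
time: 32.3
tool_pos: [639.0, -221.5, 171.5]
tcp_rot: [[0.671, 0.741, -0.008], [0.741, -0.671, 0.006], [-0.001, -0.01, -1.0]]
ft_force: [-0.0, 0.4, -0.2]
finger_gap: 94.4
finger_force: 0.0
```

Run:
```python
from station import r;import h;from h import *
o=r.observe();p,R=jar(*JC,250);delta(o,(p,R));print(o["finger_gap"],o["ft_force"])
```

```text
shift [-147.2 -188.   -76.4] turn [-0.01   0.001 -0.001] | target [ 401.5 -205.   250. ]
94.38407226553197 [-0.0026706   0.386215   -0.21064087]
```

Emit:
move_arm:
  targets: [-1,0,0,-40,0,0,0,-1,0,0,-70,0,0,0,-1,-20,-26,-77,-0.01,0,0,-1,-46,-59,-77,-0.01,0,0,-1,-72,-92,-77,-0.01,0,0,-1,-98,-125,-77,-0.01,0,0,-1,-124,-158,-77,-0.01,0,0,-1,-142,-181,-60,-0.01,0,0,-1,-147.2,-188,-30,-0.01,0,0,-1,-147.2,-188,-20,-0.01,0,0,-1,-147.2,-188,-20,-0.01,0,0]

```text
time: 33.4
tool_pos: [402.6, -205.0, 193.9]
tcp_rot: [[0.671, 0.741, 0.004], [0.741, -0.671, -0.002], [0.001, 0.005, -1.0]]
ft_force: [-0.7, 0.5, -0.5]
finger_gap: 94.5
finger_force: 0.0
```

```bash
cat >> h.py <<'E'
def rail(c):
    W=cloud(c);e=W-np.r_[RM,0];x,y=e[...,:2]@[RL[1],-RL[0]],e[...,:2]@RL
    m=(abs(W[...,2]-180)<8)&(abs(x)<50)&(abs(y)<220)
    n,l,st,_=cv2.connectedComponentsWithStats(m.astype(np.uint8))
    for i in range(1,n):
        if st[i,4]>60: k=l==i;print("railjar",st[i,4],np.round(cv2.minEnclosingCircle(np.c_[x[k],y[k]].astype(np.float32))[0],1),round(W[k][:,2].mean(),1))
E
python3 - <<'E'
from station import r;import h;from h import *
o=r.observe();delta(o,jar(*JC,51));rail(r.capture("side"))
E
```

```text
shift [ -0.8  -1.5 142.9] turn [ 0.005 -0.001 -0.001] | target [ 401.5 -205.    51. ]
railjar 182 [ -2.5 135.9] 180.7
railjar 208 [-4.7 45.2] 180.5
```

Emit:
move_arm:
  targets: [-1,-0.8,-1.5,40,0,0,0,-1,-0.8,-1.5,80,0,0,0,-1,-0.8,-1.5,115,0.005,0,0,-1,-0.8,-1.5,136,0.005,0,0,-1,-0.8,-1.5,143,0.005,0,0,1,-0.8,-1.5,143,0.005,0,0,1,-0.8,-1.5,143,0.005,0,0,1,-0.8,-1.5,143,0.005,0,0,1,-0.8,-1.5,143,0.005,0,0,1,-0.8,-1.5,143,0.005,0,0,1,-0.8,-1.5,143,0.005,0,0,1,-0.8,-1.5,143,0.005,0,0]

```text
time: 34.65
tool_pos: [402.6, -205.9, 53.0]
tcp_rot: [[0.671, 0.742, 0.003], [0.742, -0.671, -0.001], [0.001, 0.003, -1.0]]
ft_force: [-3.1, 1.1, 5.6]
finger_gap: 55.8
finger_force: 25.0
```

Run:
```python
from station import r;import h;from h import *
o=r.observe();delta(o,slot(-45,250));print(o["finger_gap"],o["finger_force"])
```

```text
shift [  58.4  190.  -196.5] turn [ 0.003 -0.001 -0.001] | target [ 582.1 -289.9  250. ]
55.78843304715249 24.995605051517487
```

Emit:
move_arm:
  targets: [1,0,0,-25,0,0,0,1,0,0,-65,0,0,0,1,0,0,-105,0,0,0,1,0,0,-145,0,0,0,1,4,12,-180,0,0,0,1,14,45,-195,0.003,0,0,1,26,84,-197,0.003,0,0,1,38,123,-197,0.003,0,0,1,49,160,-197,0.003,0,0,1,56,183,-197,0.003,0,0,1,58.4,190,-197,0.003,0,0,1,58.4,190,-197,0.003,0,0]

```text
time: 35.85
tool_pos: [582.1, -289.8, 248.6]
tcp_rot: [[0.671, 0.742, -0.001], [0.742, -0.671, 0.002], [0.001, -0.002, -1.0]]
ft_force: [-0.6, 0.4, -1.9]
finger_gap: 55.9
finger_force: 25.0
```

Run:
```python
from station import r;import h;from h import *
o=r.observe();delta(o,slot(-45,123));print(o["finger_gap"])
```

```text
shift [-1.000e-01  3.000e-01  1.256e+02] turn [-0.002 -0.001 -0.001] | target [ 582.1 -289.9  123. ]
55.91011071617345
```

Emit:
move_arm:
  targets: [1,0,0.3,30,0,0,0,1,0,0.3,65,0,0,0,1,0,0.3,95,0,0,0,1,0,0.3,112,0,0,0,1,0,0.3,119,0,0,0,1,0,0.3,122,0,0,0,1,0,0.3,124,0,0,0,1,0,0.3,124,0,0,0,1,0,0.3,124,0,0,0]

```text
time: 36.75
tool_pos: [583.2, -290.5, 127.3]
tcp_rot: [[0.671, 0.742, 0.003], [0.742, -0.671, -0.0], [0.001, 0.002, -1.0]]
ft_force: [-0.8, 0.0, -1.8]
finger_gap: 55.5
finger_force: 25.0
```

Run:
```python
from station import r;import h;from h import *
o=r.observe();delta(o,slot(-45,123));print(o["finger_gap"],o["ft_force"])
```

```text
shift [-0.3 -1.2  4.3] turn [ 0.002 -0.001 -0.001] | target [ 582.1 -289.9  123. ]
55.531150608738784 [-0.77499516  0.00451078 -1.77220304]
```

Emit:
move_arm:
  targets: [1,0,0,2,0.002,0,0,1,0,0,4,0.002,0,0,1,0,0,5,0.002,0,0,1,0,0,5,0.002,0,0,-1,0,0,5,0.002,0,0,-1,0,0,5,0.002,0,0,-1,0,0,5,0.002,0,0,-1,0,0,5,0.002,0,0,-1,0,0,5,0.002,0,0,-1,0,0,5,0.002,0,0,-1,0,0,-15,0.002,0,0,-1,0,0,-50,0.002,0,0]

```text
time: 37.95
tool_pos: [580.2, -288.5, 172.6]
tcp_rot: [[0.671, 0.741, -0.008], [0.742, -0.671, 0.007], [-0.0, -0.01, -1.0]]
ft_force: [0.8, -0.1, -1.1]
finger_gap: 94.0
finger_force: 0.0
```

Run:
```python
from station import r;import h;from h import *
o=r.observe();p,R=jar(*JD,250);delta(o,(p,R));print(o["finger_gap"],o["ft_force"])
```

```text
shift [-174.3 -154.5  -75.8] turn [-0.01   0.    -0.001] | target [ 349.2 -314.6  250. ]
94.04522887331548 [ 0.75847657 -0.09081092 -1.08272074]
```

Emit:
move_arm:
  targets: [-1,0,0,-40,0,0,0,-1,0,0,-70,0,0,0,-1,-23,-20,-77,-0.01,0,0,-1,-54,-48,-77,-0.01,0,0,-1,-85,-75,-77,-0.01,0,0,-1,-116,-103,-77,-0.01,0,0,-1,-147,-130,-77,-0.01,0,0,-1,-168,-149,-60,-0.01,0,0,-1,-174.3,-154.5,-30,-0.01,0,0,-1,-174.3,-154.5,-20,-0.01,0,0,-1,-174.3,-154.5,-20,-0.01,0,0]

```text
time: 39.05
tool_pos: [350.3, -314.6, 194.5]
tcp_rot: [[0.671, 0.741, 0.005], [0.741, -0.671, -0.001], [0.002, 0.004, -1.0]]
ft_force: [0.1, -0.0, 0.8]
finger_gap: 94.2
finger_force: 0.0
```

Run:
```python
from station import r;import h;from h import *
o=r.observe();delta(o,jar(*JD,51));rail(r.capture("side"))
```

```text
shift [ -1.   -1.4 143.5] turn [ 0.004 -0.002 -0.001] | target [ 349.2 -314.6   51. ]
railjar 183 [  1.1 136.7] 180.4
railjar 216 [-2.8 44.8] 180.3
railjar 245 [  0.7 -45.3] 180.6
```

Emit:
move_arm:
  targets: [-1,-1,-1.4,40,0,0,0,-1,-1,-1.4,80,0,0,0,-1,-1,-1.4,115,0.004,0,0,-1,-1,-1.4,136,0.004,0,0,-1,-1,-1.4,143,0.004,0,0,1,-1,-1.4,143,0.004,0,0,1,-1,-1.4,143,0.004,0,0,1,-1,-1.4,143,0.004,0,0,1,-1,-1.4,143,0.004,0,0,1,-1,-1.4,143,0.004,0,0,1,-1,-1.4,143,0.004,0,0,1,-1,-1.4,143,0.004,0,0]

```text
time: 40.3
tool_pos: [349.9, -316.0, 53.7]
tcp_rot: [[0.671, 0.742, 0.003], [0.742, -0.671, -0.002], [0.001, 0.003, -1.0]]
ft_force: [-2.0, 2.6, 5.9]
finger_gap: 56.2
finger_force: 25.0
```

Run:
```python
from station import r;import h;from h import *
o=r.observe();delta(o,slot(-135,250));print(o["finger_gap"],o["finger_force"])
```

```text
shift [  85.3  155.4 -195.7] turn [ 0.003 -0.001 -0.001] | target [ 521.8 -356.7  250. ]
56.15221947859027 24.99294251203537
```

Emit:
move_arm:
  targets: [1,0,0,-25,0,0,0,1,0,0,-65,0,0,0,1,0,0,-105,0,0,0,1,0,0,-145,0,0,0,1,5,9,-180,0,0,0,1,20,36,-195,0.003,0,0,1,38,69,-196,0.003,0,0,1,56,102,-196,0.003,0,0,1,72,131,-196,0.003,0,0,1,82,149,-196,0.003,0,0,1,85.3,155.4,-196,0.003,0,0,1,85.3,155.4,-196,0.003,0,0]

```text
time: 41.5
tool_pos: [522.0, -356.5, 248.6]
tcp_rot: [[0.67, 0.742, -0.0], [0.742, -0.67, 0.001], [0.001, -0.001, -1.0]]
ft_force: [-1.3, 0.3, -1.6]
finger_gap: 55.7
finger_force: 25.0
```

Run:
```python
from station import r;import h;from h import *
o=r.observe();delta(o,slot(-135,123));print(o["finger_gap"])
```

```text
shift [ -0.3   0.  125.6] turn [-0.001 -0.001 -0.   ] | target [ 521.8 -356.7  123. ]
55.74757223029828
```

Emit:
move_arm:
  targets: [1,0,0,30,0,0,0,1,0,0,65,0,0,0,1,0,0,95,0,0,0,1,0,0,112,0,0,0,1,0,0,119,0,0,0,1,0,0,122,0,0,0,1,0,0,124,0,0,0,1,0,0,124,0,0,0,1,0,0,124,0,0,0]

```text
time: 42.4
tool_pos: [522.7, -357.4, 127.1]
tcp_rot: [[0.671, 0.742, 0.003], [0.742, -0.671, -0.001], [0.001, 0.003, -1.0]]
ft_force: [0.1, -0.2, -1.8]
finger_gap: 55.9
finger_force: 25.0
```

Run:
```python
from station import r;import h;from h import *
o=r.observe();delta(o,slot(-135,123.5));print(o["finger_gap"],o["ft_force"])
```

```text
shift [-0.1 -1.2  3.6] turn [ 0.003 -0.001 -0.001] | target [ 521.8 -356.7  123.5]
55.85224673339427 [ 0.08105061 -0.2071608  -1.78861388]
```

Emit:
move_arm:
  targets: [1,0,0,2,0.002,0,0,1,0,0,3.5,0.002,0,0,1,0,0,4.5,0.002,0,0,1,0,0,4.5,0.002,0,0,-1,0,0,4.5,0.002,0,0,-1,0,0,4.5,0.002,0,0,-1,0,0,4.5,0.002,0,0,-1,0,0,4.5,0.002,0,0,-1,0,0,4.5,0.002,0,0,-1,0,0,4.5,0.002,0,0,-1,0,0,-15,0.002,0,0,-1,0,0,-50,0.002,0,0]

```text
time: 43.6
tool_pos: [519.9, -354.9, 172.5]
tcp_rot: [[0.671, 0.741, -0.006], [0.741, -0.671, 0.007], [0.001, -0.009, -1.0]]
ft_force: [0.2, -0.4, 0.8]
finger_gap: 93.8
finger_force: 0.0
```

Emit:
move_arm:
  targets: [-1,0,0,-40,0,0,0,-1,0,0,-75,0,0,0,-1,-40,-20,-85,0,0,0,-1,-80,-40,-85,0,0,0,-1,-120,-60,-85,0,0,0,-1,-150,-80,-85,0,0,0,-1,-150,-80,-85,0,0,0,-1,-150,-80,-85,0,0,0,-1,-150,-80,-85,0,0,0]

```text
time: 44.5
tool_pos: [363.0, -414.2, 260.7]
tcp_rot: [[0.67, 0.742, 0.0], [0.742, -0.67, 0.002], [0.001, -0.001, -1.0]]
ft_force: [0.1, 0.6, 0.1]
finger_gap: 94.0
finger_force: 0.0
```

Run:
```python
from station import r;import h;from h import *
s=r.capture("side");rail(s);rail(r.capture("top"))
a=s["color"][100:320,170:340];cv2.imwrite("pics/end.png",cv2.resize(a,(464,600),interpolation=cv2.INTER_CUBIC))
W=cloud(s);hsv=cv2.cvtColor(s["color"],cv2.COLOR_BGR2HSV)
for p in PEG:
    e=W-PEG[p];x,y,z=e@UP,e@AL,e@N
    m=(abs(x+40)<75)&(abs(y)<45)&(z<14)&(z>-4)&(hsv[...,1]<60);print(p,m.sum(),np.median(z[m]),x[m].max(),x[m].min())
```

```text
railjar 183 [ -1.4 135.1] 180.4
railjar 211 [-0.9 44.6] 180.2
railjar 155 [ -1.2 -45.2] 180.5
railjar 172 [  -0.3 -133.4] 180.3
railjar 178 [  0.8 136.6] 180.0
railjar 183 [ 1.  44.6] 179.5
railjar 181 [  1.3 -44.2] 180.0
railjar 182 [   2.3 -133.3] 179.8
  return _methods._mean(a, axis=axis, dtype=dtype,
  ret = ret.dtype.type(ret / rcount)
Traceback (most recent call last):
ValueError: zero-size array to reduction operation maximum which has no identity
```

View pics/end.png

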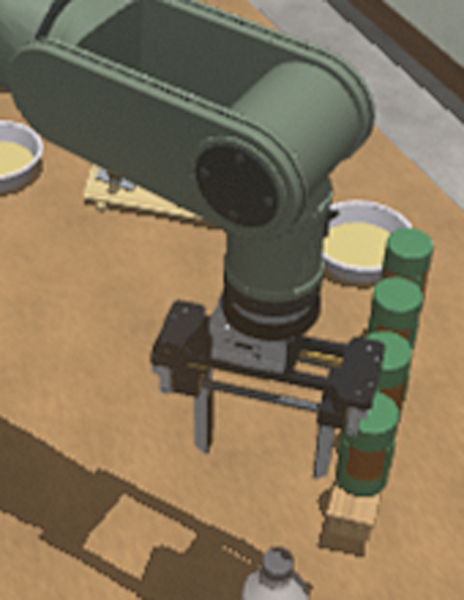

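The four jars stand evenly on the rail, nothing is touched, and the arm is clear. Since the arm hides the board in the side view, I'll check the spreaders numerically from the top camera.

Run:
```python
from station import r;import h;from h import *
s=r.capture("top");W=cloud(s);hsv=cv2.cvtColor(s["color"],cv2.COLOR_BGR2HSV)
for p in PEG:
    e=W-PEG[p];x,y,z=e@UP,e@AL,e@N
    m=(abs(x+40)<75)&(abs(y)<46)&(z<14)&(z>-4)&(hsv[...,1]<60);print(p,m.sum())
    if m.sum()>20:
        b=cv2.minAreaRect(np.c_[x[m],y[m]].astype(np.float32));A=np.c_[x[m],y[m],np.ones(m.sum())];print(b,np.median(z[m]),np.linalg.lstsq(A,z[m],rcond=None)[0].round(3))
    m=(x>-90)&(x<0)&(abs(y)<46)&(z>20)&(z<45);print("rib",m.sum(),x[m].mean(),y[m].mean())
```

```text
1 264
((-39.545562744140625, -0.16019439697265625), (113.49188232421875, 58.598175048828125), 1.5780268907546997) 4.812249924439879 [-4.000e-03 -1.000e-03  4.683e+00]
rib 65 -56.61814518108561 -1.289035929863651
2 273
((-40.18085479736328, -0.6366462707519531), (114.2078628540039, 59.60272216796875), 1.3997962474822998) 3.815547200024069 [ 0.01  -0.014  4.538]
rib 63 -58.41419032672474 -2.2180343857146676
3 279
((-36.15651321411133, 4.518394470214844), (60.339717864990234, 113.07798767089844), 81.99281311035156) 4.405248007984078 [-0.011 -0.016  4.11 ]
rib 67 -54.56837362607569 5.778942455056561
```

All three hang flat with their eyes about 3–7 mm below the pegs, so I'm handing in.

```bash
python3 -c "
from station import r
print(r.finish_job())"
```

```text
the job is handed in; nothing more can be done
None
```

I handed the job in at about 45 s: all three spreaders hang flat on the pegs, and all four jars stand on the rail about 90 mm apart, within 3 mm of its centre line. I measured both from the cameras; the hand-in returned no verdict.

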